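Store the toiletries in the crank-wound shower drawer

TASK

Put every toiletry that is out for storing (nail clipper, comb, tube and nail brush, whichever are there) into the open drawer of the sage organizer, and wind the drawer fully shut with the crank, fitted on the square shaft and turned clockwise in full circles. Then lift the crank off and stand it back in its white tray, and push the splash cap fully down over the round spigot around the shaft. Leave the other bathroom things where they are.

Things in the scene. Friction and masses are not known exactly. Their poses are not given: they have to be found in the camera images.
- organizer: Fixed sage plastic box, open in front, where its drawer slides out towards -x. Origin: on the work surface, straight below the winder shaft's axis; x points from front to back, z up. 256 mm wide (y -128 to 128), from x -65 to x 125 mm; roof's top 80 mm high, underside 65 mm. On the roof, round the shaft axis, stands a round spigot, 42 mm across, from 80 to 100 mm high.
- spigot_top (a point): Centre of the top face of the spigot (100 mm above the work surface), on the shaft's axis; axes as the organizer's, they do not turn with the shaft.
- shaft_tip (a point): Centre of the top end of the upright square shaft that rises from the middle of the spigot: 18 mm wide from 100 to 122 mm high, then a 13 mm wide square tip up to 128 mm. This point's axes turn with the shaft: the flats of the square face along its x and y.
- winder (a joint): Angle of the square shaft in rad, growing clockwise seen from above. Starts near 0 to 1 (drawer open) and stops hard at 18.85 (three turns), when the drawer is shut. It turns stiffly (0.2 N m) and stays where it is left; the drawer moves 50 mm per turn and cannot be pushed by hand.
- drawer (a joint): How far the drawer has gone in, m: 0 wide open, 0.15 fully shut. Geared to the winder.
- drawer_floor (a point): Centre of the drawer's inner floor, 13 mm high, moving with the drawer; axes as the organizer's. Inner floor 155 mm (x) by 226 mm (y); walls 37 mm high above it, front panel (at -x) 60 mm. Drawer wide open: the floor from x -77 to 67 mm is free from above, the rest is under the roof; 8 mm less is free per rad wound. What stands over 50 mm above the floor would jam under the roof.
- crank: Loose crank, 0.27 kg, steady stood on its hub. Hub grey, 36 mm square, 62 mm high; origin at the centre of its underside, z up. The underside has a square socket, 20.5 mm wide, mouth widened, 34 mm deep, sides along its x and y: fits the shaft four ways, underside resting on the spigot's top. A flat steel arm, 18 mm wide, 18 to 28 mm above the underside, runs along +x to an upright black grip.
- crank_knob (a point): Middle of the crank's upright black grip, which spins freely about its own axis: 26 mm across, its axis 70 mm from the hub's along the crank's x, standing 29 to 79 mm above the hub's underside (this point: 54 mm).
- tray: Fixed white plastic tray for the crank, 150 mm (x) by 115 mm (y), 4 mm floor and 12 mm high rim with 4 mm walls; origin at the centre of its underside. The crank starts standing in it, hub nearer the -x end.
- cap: Loose sage splash cap: a round sleeve closed at the top and open below, outer diameter 54 mm, bore 46 mm, 72 mm high, top 5 mm thick; origin at the centre of its open lower end, z up. Stands upright on the work surface, on the far left. Pushed on, its lower end rests on the organizer's roof (80 mm high), round the spigot.
- clipper: Loose silver nail clipper, 90 mm long (its x), 18 mm wide, 18 mm high; origin at the centre of its underside, as for all things below. May be absent.
- comb: Loose black plastic comb, 115 mm long (its x), 32 mm wide, 9 to 12 mm thick, lying flat. May be absent.
- tube: Loose closed white tube, 110 mm long (its x), 34 mm wide at the middle, 24 mm high, lying flat, grey screw cap at its -x end. May be absent.
- brush: Loose wooden nail brush, 95 mm long (its x), 38 mm wide, 31 mm high, bristles down. May be absent.
- soap_dish: White soap dish with soap, 85 by 120 mm; not to be disturbed.
- pumice: Grey pumice stone, 70 by 45 by 28 mm; not to be disturbed.
- jar: White closed jar, 60 mm across; not to be disturbed.

How it is judged:
By the outcome, as a careful person would: the job done as asked, in the order asked, and still so for the second after the job is handed in, with the robot touching nothing.
Of clipper, comb, tube, brush only 2 to 3 are there at a start; the rules pass over those that are not, and their reading is None.
At some moment in a run one of clipper, comb, tube, brush may be knocked a few centimetres aside while the robot is not near it.
It also fails if it takes over 210 s, if anything falls off the work surface, if the arm or the gripper's body presses on something with over 40 N, if the wrist force passes 120 N, or if a joint passes its speed limit or range.

ROBOT

A 6-joint arm with a two-finger parallel gripper is mounted at the origin on the work surface. World frame = base frame: x ahead of the robot, y to its left, z up, the work surface at z = 0. Lengths are in m, angles in degrees, forces in N, time in s.
With the tool pointing down it reaches from about 0.35 to 0.775 m from the base axis. Payload 5.5 kg.
Tool frame: the origin (TCP) lies between the finger pads; the fingertips stand 11 mm ahead of it and the grasp point (between the pads) lies 8 mm behind it; z points along the fingers, y is the line along which they close (so a half turn about z gives the same grasp; the last joint's range is limited). The gripper opens to 85 mm and grips with 20 to 120 N. Pads are 22 mm wide; open, the fingers measure 114 mm over their backs; the gripper's body (76 mm by 85 mm) begins 54 mm behind the grasp point. The pads swing forward as they close: fully open they stand 13 mm farther back than shut.
Start: joints at [-84.374, 17.945, 2.641, 74.691, 0, 82.002], TCP at [0.135, -0.559, 0.242] pointing down, gripper open.
Joint ranges: [-158.12, 158.12], [-49.38, 96.58], [-58.88, 72.47], [-126.05, 133.96], [-84.25, 85.87], [-180, 180]. Speed limits (degrees/s): [147.25, 147.25, 180, 180, 180, 180].

INTERFACE

Orientations are given as a 3x3 rotation matrix whose columns are the frame's x, y, z axes.
In Python, from plant import ctrl, imaging, ticket gives the robot as it stands.
- The arm moves only by the tool carry_out, never from a script. Its argument "rows" is a list of rows, each a list of 3 entries, a list of its own where there are three numbers: the shift along the tool's x, y, z as a fraction of full scale, then the turn about the tool's z as a fraction of full scale, then the opening, from 0 (shut) to 1 (fully open). A call has 1 to 5 rows; each row is the pose to reach, as a shift and turn from the pose commanded when the call began, along the tool's axes at that moment; what a row does not reach only later rows make up. Full scale, the value 1, is 0.8 m for a shift and 90 degrees for a turn. A row lasts 1/10 s, in which the tool goes at most 50 mm and 8.59 degrees, less where a joint would pass 70% of its speed; a pose out of reach is approached as far as the arm can. A call with a number of a shift or a turn outside -1 to 1 is refused whole. A call with a gripper value outside its range is refused whole. The fingers move at their own pace and stop on an object; "grip_force" is the grip in N (left out, the last holds). Time passes only in rows, so rows that repeat a pose let the fingers close. It gives the time, the measured TCP pose, the force, the opening and the grip force at its end, in the units of the state.
- ctrl.state(): the state, without advancing time (a new reading comes with each control period).
- imaging.grab_frame(name): name is "side" or "top"; returns a dict with "color" (420x560x3 uint8, red, green, blue), "range_z" (420x560 float32, m along the optical axis (not along the pixel's ray), 0 where there is no reading), "fx", "fy", "cx", "cy" (pixels), "rvec" (rotation vector, rad) and "tvec" (3), from world to camera coordinates, as OpenCV has them. Camera axes: x right, y down, z forward; pixel columns grow to the right and rows downward; lengths in m; the calibration is good to about 2 mm. A picture is of the moment at which its call begins.
- ticket.job_done(): hands the job in; it is judged then, once.
The state is a dict: "time": time; "q": joint angles; "joint_velocities": joint speeds; "effort": joint torques, N m; "tool_pos": TCP position; "ee_rot": TCP orientation; "wrist_force": force on the tool from outside, world axes, zero at the start; "moment": the same for the moment, N m; "gripper_width": opening from 0.0 (shut) to 1.0 (fully open); "grip_force": force on a finger pad.
Only numpy, scipy, OpenCV 4.12 (cv2) and the standard library are available. Lean on these libraries where they do the work, as an engineer would, in place of code of your own. Each camera call takes 0.05 s, during which the arm holds its last target. There are 200 camera calls.

## Working session

There is one attempt and no reset: what is moved stays moved. The work goes in short steps, Python scripts to look and compute and a tool call to move; the robot and the scene stay as the last step left them, time stands still between calls to the robot, and variables do not carry over. Pictures are saved under pics/ and viewed, at most 14 in all, crops included, and the job is handed in when it is done.

Besides the shell and the picture viewer there is one more tool, called after "Call:" as a command line: name --argument value ..., lists and objects as JSON in quotes. carry_out: Moves the arm, as the interface text tells. Shift numbers are shares of 0.8 m and turn numbers shares of 90 degrees, none past 1 either way. Its arguments: {"type":"object","properties":{"rows":{"type":"array","items":{"type":"array"}},"grip_force":{"type":"number"}},"required":["rows"]}

```bash
mkdir -p pics; ls; cat > h.py <<'E'
import numpy as np, cv2, sys
from plant import ctrl, imaging, ticket
def snap(name,fn=None):
    f=imaging.grab_frame(name)
    if fn:
        cv2.imwrite('pics/'+fn+'.png',f['color'][:,:,::-1]); np.savez('pics/'+fn+'.npz',**f)
    return f
def world(f):
    R,_=cv2.Rodrigues(np.array(f['rvec'],float)); t=np.array(f['tvec'],float).ravel()
    z=np.array(f['range_z'],float); v,u=np.mgrid[:z.shape[0],:z.shape[1]]
    P=np.stack([(u-f['cx'])/f['fx']*z,(v-f['cy'])/f['fy']*z,z],-1)
    W=(P-t)@R; W[z==0]=np.nan
    return W
E
python3 - <<'E'
from h import *
f=snap('top','top0');snap('side','side0')
s=ctrl.state();print(s)
R,_=cv2.Rodrigues(np.array(f['rvec'],float));print(R,-R.T@np.array(f['tvec']).ravel(),f['fx'])
E
```

```text
pics
{'time': 0.1, 'q': array([-8.43735533e+01,  1.79899256e+01,  2.58364106e+00,  7.46904312e+01,
        3.24622868e-04,  8.20018986e+01]), 'joint_velocities': array([-0.06392771, -0.10896972,  0.16061767, -0.02869178, -0.11538723,
       -0.07364096]), 'effort': array([ 3.66209824e-03, -4.81723273e+01,  2.99246281e+01,  1.26173111e-02,
       -7.93916774e-05, -8.78109233e-06]), 'tool_pos': array([ 0.13539926, -0.55838468,  0.24146513]), 'ee_rot': array([[ 9.71860186e-01,  2.35558385e-01, -1.59857726e-04],
       [ 2.35558317e-01, -9.71858763e-01,  1.68043144e-03],
       [ 2.40480584e-04, -1.67080023e-03, -9.99998575e-01]]), 'wrist_force': array([ 0.07108869, -0.39254878, -0.12811892]), 'moment': array([ 0.00787303, -0.02737525, -0.05697993]), 'grip_force': 0.0, 'gripper_width': 1.0053495965555637}
[[ 0.00555492 -0.99976429 -0.02098826]
 [-0.99439203 -0.00330599 -0.10570505]
 [ 0.10561075  0.02145774 -0.99417601]] [ 0.37590843 -0.02386521  1.25608713] 464.5633431679655
```

View pics/top0.png

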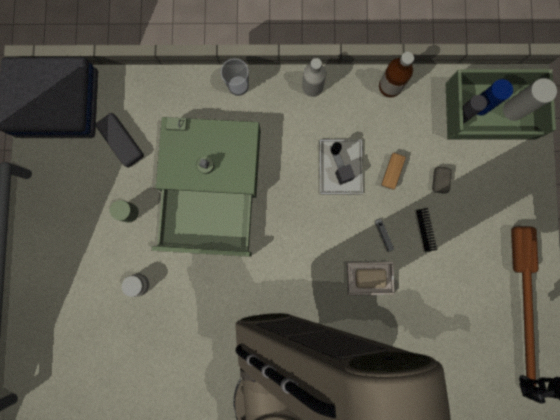

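View pics/side0.png

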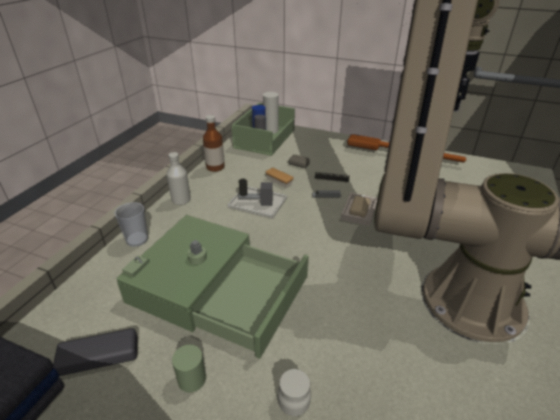

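Top view: open drawer (205,220), shaft (205,165), crank in tray (341,166), brush (394,171), clipper (385,235), comb (427,229), cap (123,211); the tube is absent. Side view agrees.

```bash
cat > m.py <<'E'
from h import *
def rectfit(W,box,zlo,zhi):
    u0,v0,u1,v1=box; P=W[v0:v1,u0:u1].reshape(-1,3); P=P[(P[:,2]>zlo)&(P[:,2]<zhi)]
    if len(P)<8: return None
    (c,s,a)=cv2.minAreaRect((P[:,:2]*1000).astype(np.float32))
    if s[0]<s[1]: s=(s[1],s[0]);a+=90
    return len(P),np.round(c,1),np.round(s,1),round((a+90)%180-90,1),np.round(np.median(P[:,2])*1000,1),np.round(P[:,2].max()*1000,1)
E
python3 - <<'E'
from m import *
f=dict(np.load('pics/top0.npz')); W=world(f)
print('table',np.nanmedian(W[300:340,150:220,2]), np.nanmedian(W[210:250,290:330,2]))
for n,b,lo,hi in [('brush',(378,148,410,195),.012,.04),('clip',(372,215,398,255),.006,.03),('comb',(412,202,442,255),.005,.03),
 ('hub',(333,163,360,188),.05,.08),('knob',(325,138,348,163),.06,.1),('arm',(325,138,360,188),.026,.04),('tray',(315,130,368,200),.006,.016),('cap',(108,195,140,225),.06,.08),
 ('roof',(150,110,265,200),.072,.088),('spig',(190,150,220,180),.092,.106),('shaft',(190,150,220,180),.112,.14),('drawer',(145,185,260,260),.045,.065),('floor',(165,195,250,245),.005,.02),
 ('soap',(340,255,402,300),.006,.06),('pum',(428,160,458,198),.01,.04),('jar',(115,268,155,300),.02,.1)]:
    print(n,rectfit(W,b,lo,hi))
im=f['color'][:,:,::-1]
a=cv2.resize(im[130:270,310:450],(560,560),interpolation=cv2.INTER_CUBIC)
b=cv2.resize(im[140:190,180:230],(240,240),interpolation=cv2.INTER_CUBIC)
c=np.zeros((560,800,3),np.uint8);c[:,:560]=a;c[:240,560:]=b
cv2.imwrite('pics/c1.png',cv2.convertScaleAbs(c,alpha=1.6,beta=10))
E
```

```text
table -0.0009967212165709056 -0.0008796748535790318
brush (517, array([ 605.1, -308.6]), array([94.1, 38.4]), -19.4, np.float64(29.8), np.float64(36.7))
clip (220, array([ 440.9, -282.7]), array([91.1, 48.2]), -1.0, np.float64(15.8), np.float64(22.8))
comb (394, array([ 454.1, -397.7]), array([128.6,  69.3]), -8.8, np.float64(9.7), np.float64(20.0))
hub (213, array([ 593.7, -177.7]), array([37. , 35.8]), -69.1, np.float64(65.3), np.float64(71.5))
knob (94, array([ 658.5, -152.5]), array([25. , 24.2]), 14.8, np.float64(81.3), np.float64(87.4))
arm (117, array([ 625. , -163.6]), array([104.1,  33.9]), 21.5, np.float64(31.2), np.float64(39.6))
tray (523, array([ 622.7, -167.3]), array([173.2, 128.7]), -2.8, np.float64(9.0), np.float64(16.0))
cap (355, array([493.6, 405.9]), array([52.4, 52.3]), -88.3, np.float64(71.0), np.float64(77.1))
roof (6633, array([638. , 182.3]), array([257.3, 191.1]), 86.9, np.float64(79.2), np.float64(88.0))
spig (145, array([607.3, 183.1]), array([41.3, 39.4]), 88.4, np.float64(98.6), np.float64(105.2))
shaft (60, array([607.5, 183.5]), array([18.8, 17.6]), 72.6, np.float64(123.3), np.float64(131.3))
drawer (413, array([479.2, 191.2]), array([255.5, 181.5]), 86.0, np.float64(49.3), np.float64(64.4))
floor (4099, array([475.2, 190.2]), array([228.8, 133.4]), -89.7, np.float64(12.2), np.float64(20.0))
soap (1178, array([ 319.4, -249.7]), array([138.3,  99.7]), 83.6, np.float64(23.1), np.float64(37.0))
pum (444, array([ 583.7, -439.7]), array([70.3, 45.4]), -8.8, np.float64(25.4), np.float64(35.7))
jar (475, array([299.4, 370.6]), array([55.7, 54.9]), -41.9, np.float64(57.8), np.float64(66.3))
```

View pics/c1.png

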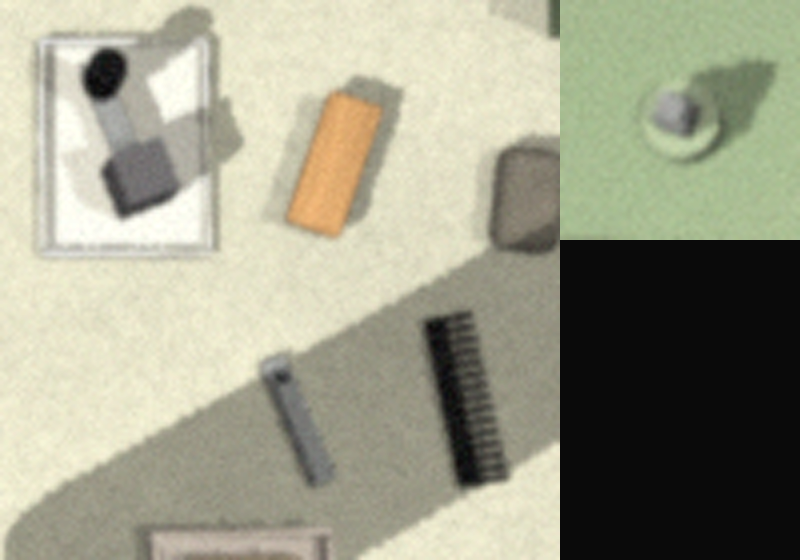

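The crop shows hub (140,178), grip (105,72), brush, clipper running (275,365)-(320,480), comb (447,315)-(485,480), and the square shaft. Everything matches the given sizes. I'll refine with averaged depth.

```bash
cat > m2.py <<'E'
from m import *
def avgW(n=6,cam='top'):
    fs=[imaging.grab_frame(cam) for _ in range(n)]
    f=fs[0]; z=np.stack([g['range_z'] for g in fs]); z=np.where(z==0,np.nan,z)
    f['range_z']=np.nan_to_num(np.nanmedian(z,0)); f['color']=np.mean([g['color'] for g in fs],0).astype(np.uint8)
    return f,world(f)
def comp(W,box,zlo,zhi):
    u0,v0,u1,v1=box; Z=W[v0:v1,u0:u1]; m=((Z[...,2]>zlo)&(Z[...,2]<zhi)).astype(np.uint8)
    n,l,st,_=cv2.connectedComponentsWithStats(m,connectivity=8)
    if n<2: return None
    P=Z[l==1+np.argmax(st[1:,4])]
    c,s,a=cv2.minAreaRect((P[:,:2]*1000).astype(np.float32))
    if s[0]<s[1]: s=(s[1],s[0]);a+=90
    return len(P),'c',np.round(c,1),'mean',np.round(P[:,:2].mean(0)*1000,1),'size',np.round(s,1),'yaw',round((a+90)%180-90,1),'z',np.round(np.median(P[:,2])*1000,1)
BOX=dict(brush=((375,145,413,198),.015,.04),clip=((368,210,402,258),.008,.03),comb=((408,198,446,258),.0055,.03))
def find(W):
    for k,(b,lo,hi) in BOX.items(): print(k,*comp(W,b,lo,hi) or ['none'])
E
cat > plan.py <<'E'
# plan.py x y z yaw [x y z yaw ...] (m, deg): calls needed, in tool-frame fractions
from h import *
s=ctrl.state(); R=np.array(s['ee_rot']); p=np.array(s['tool_pos']); yaw=np.degrees(np.arctan2(R[1,0],R[0,0]))
a=np.array(sys.argv[1:],float).reshape(-1,4)
print('at',np.round(p,4),round(yaw,2),'F',np.round(s['wrist_force'],1),'w',round(s['gripper_width'],3),'q6',round(s['q'][5],1),'t',round(s['time'],1))
for i,t in enumerate(a):
    dy=t[3]-yaw; n=max(np.linalg.norm(t[:3]-p)/.05,abs(dy)/8.59)
    c=int(np.ceil(n/4.6)) or 1
    print('->',t,'rows %.1f'%n)
    for k in range(c):
        y=np.radians(yaw+dy*k/c)
        Rz=np.array([[np.cos(y),np.sin(y),0],[np.sin(y),-np.cos(y),0],[0,0,-1]]) if (k or i) else R
        print('  ',np.round(Rz.T@(t[:3]-p)/c/.8,4).tolist(),round(-dy/c/90,4))
    p,yaw=t[:3],t[3]
E
python3 - <<'E'
from m2 import *
f,W=avgW(8)
find(W)
for n,b,lo,hi in [('hub',(333,163,360,188),.05,.08),('knob',(325,138,348,163),.065,.1),('spig',(190,150,220,180),.09,.11),('shaft18',(190,150,220,180),.115,.14),('tip',(190,150,220,180),.1255,.14),('roof',(150,110,265,200),.072,.088),('cap',(108,195,140,225),.06,.08)]:
    print(n,*comp(W,b,lo,hi))
E
python3 plan.py .441 -.283 .15 201 
```

```text
brush 518 c [ 605.6 -308.8] mean [ 604.8 -307.7] size [93.9 38.2] yaw -19.4 z 30.1
clip 209 c [ 435.6 -285.1] mean [ 434.6 -284.9] size [88.9 17.1] yaw 20.8 z 16.6
comb 391 c [ 450.  -397.7] mean [ 449.4 -394.5] size [114.8  32.8] yaw 10.8 z 9.8
hub 214 c [ 593.8 -177.8] mean [ 593. -177.] size [36.4 35.8] yaw -68.3 z 65.2
knob 90 c [ 658.5 -152.3] mean [ 657.5 -152. ] size [23.7 23.3] yaw 2.9 z 82.1
spig 156 c [607.4 184.2] mean [605.1 181.5] size [41.3 39.5] yaw 45.0 z 98.9
shaft18 58 c [607.5 183.6] mean [606.7 182.8] size [17.8 17.7] yaw -19.9 z 124.2
tip 25 c [607.6 183.8] mean [607.3 184. ] size [12.6 12.5] yaw -19.6 z 127.2
roof 6658 c [637.7 182.2] mean [634.  178.1] size [256.3 190.4] yaw 86.8 z 79.2
cap 359 c [494.  406.4] mean [493.4 405.3] size [52.5 51.9] yaw 22.1 z 71.0
at [ 0.1354 -0.5588  0.2423] 13.62 F [-0.5  0.4  0.3] w 1.003 q6 82.0 t 0.5
-> [ 4.41e-01 -2.83e-01  1.50e-01  2.01e+02] rows 21.8
   [0.0905, -0.049, 0.0231] -0.4164
   [0.1016, 0.0161, 0.0231] -0.4164
   [0.0708, 0.0746, 0.0231] -0.4164
   [0.0108, 0.1023, 0.0231] -0.4164
   [-0.0537, 0.0878, 0.0231] -0.4164
```

Call:
carry_out --rows '[[[0.0905,-0.049,0.0231],-0.4164,1],[[0.0905,-0.049,0.0231],-0.4164,1],[[0.0905,-0.049,0.0231],-0.4164,1],[[0.0905,-0.049,0.0231],-0.4164,1],[[0.0905,-0.049,0.0231],-0.4164,1]]' --grip_force 40

```text
time: 1.0
tool_pos: [0.197, -0.5034, 0.224]
ee_rot: [[0.624, 0.782, 0.0], [0.782, -0.624, -0.0], [-0.0, 0.0, -1.0]]
wrist_force: [0.6, 0.3, -0.7]
gripper_width: 1.003
grip_force: 0.0
```

Call:
carry_out --rows '[[[0.1016,0.0161,0.0231],-0.4164,1],[[0.1016,0.0161,0.0231],-0.4164,1],[[0.1016,0.0161,0.0231],-0.4164,1],[[0.1016,0.0161,0.0231],-0.4164,1],[[0.1016,0.0161,0.0231],-0.4164,1]]'

```text
time: 1.5
tool_pos: [0.2581, -0.4482, 0.2055]
ee_rot: [[0.02, 1.0, 0.0], [1.0, -0.02, -0.0], [-0.0, 0.0, -1.0]]
wrist_force: [-0.0, 0.2, 1.0]
gripper_width: 0.999
grip_force: 0.0
```

Call:
carry_out --rows '[[[0.0708,0.0746,0.0231],-0.4164,1],[[0.0708,0.0746,0.0231],-0.4164,1],[[0.0708,0.0746,0.0231],-0.4164,1],[[0.0708,0.0746,0.0231],-0.4164,1],[[0.0708,0.0746,0.0231],-0.4164,1]]'

```text
time: 2.0
tool_pos: [0.3191, -0.393, 0.1869]
ee_rot: [[-0.593, 0.805, 0.0], [0.805, 0.593, -0.0], [-0.0, -0.0, -1.0]]
wrist_force: [-0.4, -0.2, 0.3]
gripper_width: 1.002
grip_force: 0.0
```

Call:
carry_out --rows '[[[0.0108,0.1023,0.0231],-0.4164,1],[[0.0108,0.1023,0.0231],-0.4164,1],[[0.0108,0.1023,0.0231],-0.4164,1],[[0.0108,0.1023,0.0231],-0.4164,1],[[0.0108,0.1023,0.0231],-0.4164,1]]'

```text
time: 2.5
tool_pos: [0.3801, -0.3378, 0.1684]
ee_rot: [[-0.96, 0.278, -0.0], [0.278, 0.96, -0.0], [-0.0, -0.0, -1.0]]
wrist_force: [-0.4, 1.7, 0.6]
gripper_width: 0.999
grip_force: 0.0
```

Call:
carry_out --rows '[[[-0.0537,0.0878,0.0231],-0.4164,0.5],[[-0.0537,0.0878,0.0231],-0.4164,0.5],[[-0.0537,0.0878,0.0231],-0.4164,0.5],[[-0.0537,0.0878,0.0231],-0.4164,0.5],[[-0.0537,0.0878,0.0231],-0.4164,0.5]]'

```text
time: 3.0
tool_pos: [0.4412, -0.2827, 0.1498]
ee_rot: [[-0.932, -0.363, -0.0], [-0.363, 0.932, -0.0], [0.0, 0.0, -1.0]]
wrist_force: [-0.4, -0.6, 0.6]
gripper_width: 0.5
grip_force: 0.0
```

```bash
python3 plan.py .4356 -.2851 .05 200.8 .4356 -.2851 .014 200.8 .4356 -.2851 .17 200.8
```

```text
at [ 0.4412 -0.2827  0.1498] -158.69 F [-0.4 -0.6  0.6] w 0.5 q6 -62.7 t 3.0
-> [ 4.356e-01 -2.851e-01  5.000e-02  2.008e+02] rows 41.8
   [0.0008, -0.0, 0.0125] -0.3994
   [0.0006, 0.0004, 0.0125] -0.3994
   [0.0003, 0.0007, 0.0125] -0.3994
   [-0.0002, 0.0007, 0.0125] -0.3994
   [-0.0006, 0.0005, 0.0125] -0.3994
   [-0.0008, 0.0, 0.0125] -0.3994
   [-0.0006, -0.0004, 0.0125] -0.3994
   [-0.0003, -0.0007, 0.0125] -0.3994
   [0.0002, -0.0007, 0.0125] -0.3994
   [0.0006, -0.0005, 0.0125] -0.3994
-> [ 4.356e-01 -2.851e-01  1.400e-02  2.008e+02] rows 0.7
   [0.0, 0.0, 0.045] -0.0
-> [ 4.356e-01 -2.851e-01  1.700e-01  2.008e+02] rows 3.1
   [0.0, 0.0, -0.195] -0.0
```

```bash
sed -i 's/R\[0,0\]))$/R[0,0]))%360/' plan.py; python3 - <<'E'
from m2 import *
f,W=avgW(2); find(W)
E
python3 plan.py .4356 -.2851 .05 200.8 .4356 -.2851 .014 200.8 .4356 -.2851 .17 200.8
```

```text
brush 518 c [ 605.4 -308.5] mean [ 604.8 -307.7] size [94.5 37.9] yaw -19.2 z 29.9
clip 74 c [ 462.1 -274. ] mean [ 461.4 -273.8] size [31.1 16.5] yaw 19.1 z 13.8
comb none
at [ 0.4411 -0.283   0.1499] 201.03 F [-0.6 -0.8  0.1] w 0.5 q6 -62.5 t 3.1
-> [ 4.356e-01 -2.851e-01  5.000e-02  2.008e+02] rows 2.0
   [0.0073, -0.0, 0.1249] 0.0025
-> [ 4.356e-01 -2.851e-01  1.400e-02  2.008e+02] rows 0.7
   [0.0, 0.0, 0.045] -0.0
-> [ 4.356e-01 -2.851e-01  1.700e-01  2.008e+02] rows 3.1
   [0.0, 0.0, -0.195] -0.0m2.py:5: RuntimeWarning: All-NaN slice encountered
  f['range_z']=np.nan_to_num(np.nanmedian(z,0)); f['color']=np.mean([g['color'] for g in fs],0).astype(np.uint8)
```

Call:
carry_out --rows '[[[0.0073,0,0.06],0.0025,0.5],[[0.0073,0,0.125],0.0025,0.5],[[0.0073,0,0.17],0.0025,0.5],[[0.0073,0,0.17],0.0025,0.5],[[0.0073,0,0.17],0.0025,0.0]]'

```text
time: 3.6
tool_pos: [0.4351, -0.2851, 0.0135]
ee_rot: [[-0.935, -0.353, -0.001], [-0.353, 0.935, 0.001], [0.001, 0.001, -1.0]]
wrist_force: [-0.8, 0.4, -0.7]
gripper_width: 0.345
grip_force: 0.0
```

Call:
carry_out --rows '[[[0,0,0],0,0],[[0,0,0],0,0],[[0,0,0],0,0],[[0,0,0],0,0],[[0,0,0],0,0]]'

```text
time: 4.1
tool_pos: [0.4356, -0.2853, 0.0143]
ee_rot: [[-0.935, -0.355, 0.0], [-0.355, 0.935, -0.0], [-0.0, -0.001, -1.0]]
wrist_force: [0.0, 0.7, 2.4]
gripper_width: 0.194
grip_force: 41.0
```

Call:
carry_out --rows '[[[0,0,-0.06],0,0],[[0,0,-0.12],0,0],[[0,0,-0.18],0,0],[[0,0,-0.195],0,0],[[0,0,-0.195],0,0]]'

```text
time: 4.6
tool_pos: [0.4368, -0.2863, 0.1724]
ee_rot: [[-0.935, -0.355, 0.004], [-0.355, 0.935, -0.004], [-0.002, -0.005, -1.0]]
wrist_force: [0.2, 0.5, -0.7]
gripper_width: 0.193
grip_force: 40.6
```

```bash
python3 plan.py .468 .192 .17 176.8 .468 .192 .03 176.8 .468 .192 .17 176.8; python3 - <<'E'
from m2 import *
c=np.array([607.5,183.7]); y=np.radians(-3.2); 
for u in [(-137,-65),(-137,0),(-137,65)]: print(u, c+np.array([u[0]*np.cos(y)-u[1]*np.sin(y),u[0]*np.sin(y)+u[1]*np.cos(y)]))
E
```

```text
at [ 0.4368 -0.2863  0.1724] 200.78 F [ 0.2  0.5 -0.7] w 0.193 q6 -62.8 t 4.6
-> [4.680e-01 1.920e-01 1.700e-01 1.768e+02] rows 9.6
   [-0.0829, 0.1817, 0.0003] 0.0888
   [-0.0568, 0.1915, 0.001] 0.0888
   [-0.0296, 0.1975, 0.001] 0.0888
-> [4.680e-01 1.920e-01 3.000e-02 1.768e+02] rows 2.8
   [0.0, 0.0, 0.175] -0.0
-> [4.680e-01 1.920e-01 1.700e-01 1.768e+02] rows 2.8
   [0.0, 0.0, -0.175] -0.0
(-137, -65) [467.08521748 126.44889651]
(-137, 0) [470.71361531 191.34754618]
(-137, 65) [474.34201313 256.24619586]
```

Call:
carry_out --rows '[[[-0.0829,0.1817,0],0.0888,0],[[-0.0829,0.1817,0],0.0888,0],[[-0.0829,0.1817,0],0.0888,0],[[-0.0829,0.1817,0],0.0888,0],[[-0.0829,0.1817,0],0.0888,0]]'

```text
time: 5.1
tool_pos: [0.4447, -0.1236, 0.168]
ee_rot: [[-0.974, -0.225, -0.003], [-0.225, 0.974, 0.001], [0.003, 0.002, -1.0]]
wrist_force: [0.4, -0.8, -0.2]
gripper_width: 0.194
grip_force: 40.6
```

Call:
carry_out --rows '[[[-0.0568,0.1915,0],0.0888,0],[[-0.0568,0.1915,0],0.0888,0],[[-0.0568,0.1915,0],0.0888,0],[[-0.0568,0.1915,0],0.0888,0],[[-0.0568,0.1915,0],0.0888,0]]'

```text
time: 5.6
tool_pos: [0.4563, 0.0344, 0.1687]
ee_rot: [[-0.996, -0.086, -0.001], [-0.086, 0.996, -0.0], [0.001, 0.0, -1.0]]
wrist_force: [0.3, -0.5, -0.8]
gripper_width: 0.193
grip_force: 40.6
```

Call:
carry_out --rows '[[[-0.0296,0.1975,0.001],0.0888,0],[[-0.0296,0.1975,0.001],0.0888,0],[[-0.0296,0.1975,0.001],0.0888,0],[[-0.0296,0.1975,0.001],0.0888,0],[[-0.0296,0.1975,0.001],0.0888,0]]'

```text
time: 6.1
tool_pos: [0.4675, 0.1934, 0.168]
ee_rot: [[-0.999, 0.054, -0.001], [0.054, 0.999, -0.001], [0.001, -0.001, -1.0]]
wrist_force: [0.2, -0.7, -1.3]
gripper_width: 0.191
grip_force: 40.6
```

Call:
carry_out --rows '[[[0,0,0.06],0,0],[[0,0,0.12],0,0],[[0,0,0.16],0,0],[[0,0,0.176],0,0],[[0,0,0.176],0,0]]'

```text
time: 6.6
tool_pos: [0.4661, 0.19, 0.0266]
ee_rot: [[-0.998, 0.059, -0.003], [0.059, 0.998, -0.002], [0.003, -0.002, -1.0]]
wrist_force: [0.8, 0.9, -0.9]
gripper_width: 0.191
grip_force: 45.0
```

Call:
carry_out --rows '[[[0,0,0],0,0.5],[[0,0,0],0,0.5],[[0,0,0],0,0.5],[[0,0,-0.06],0,0.5],[[0,0,-0.12],0,0.5]]'

```text
time: 7.1
tool_pos: [0.4653, 0.1923, 0.1241]
ee_rot: [[-0.998, 0.056, -0.004], [0.056, 0.998, -0.001], [0.004, -0.001, -1.0]]
wrist_force: [0.9, 0.8, 0.5]
gripper_width: 0.5
grip_force: 0.0
```

```bash
python3 - <<'E'
from m2 import *
f,W=avgW(3); find(W)
E
python3 plan.py .45 -.3977 .17 190.8
```

```text
brush 518 c [ 605.5 -308.3] mean [ 604.8 -307.7] size [94.2 38.4] yaw -18.4 z 30.0
clip none
comb 363 c [ 450.  -397.4] mean [ 450.5 -393.8] size [114.7  32.7] yaw 10.8 z 9.8
at [0.4697 0.1936 0.1282] 176.8 F [-0.1  0.1  0.3] w 0.499 q6 16.6 t 7.2
-> [ 4.500e-01 -3.977e-01  1.700e-01  1.908e+02] rows 11.9
   [-0.0057, -0.2464, -0.0179] -0.0519
   [0.0145, -0.2461, -0.0174] -0.0519
   [0.0345, -0.2441, -0.0174] -0.0519
```

Call:
carry_out --rows '[[[-0.0057,-0.2464,-0.0179],-0.0519,0.7],[[-0.0057,-0.2464,-0.0179],-0.0519,0.7],[[-0.0057,-0.2464,-0.0179],-0.0519,0.7],[[-0.0057,-0.2464,-0.0179],-0.0519,0.7],[[-0.0057,-0.2464,-0.0179],-0.0519,0.7]]'

```text
time: 7.75
tool_pos: [0.4602, -0.009, 0.1383]
ee_rot: [[-1.0, -0.018, 0.0], [-0.018, 1.0, -0.002], [-0.0, -0.002, -1.0]]
wrist_force: [0.1, 0.1, 0.3]
gripper_width: 0.703
grip_force: 0.0
```

Call:
carry_out --rows '[[[0.0145,-0.2461,-0.0174],-0.0519,0.7],[[0.0145,-0.2461,-0.0174],-0.0519,0.7],[[0.0145,-0.2461,-0.0174],-0.0519,0.7],[[0.0145,-0.2461,-0.0174],-0.0519,0.7],[[0.0145,-0.2461,-0.0174],-0.0519,0.7]]'

```text
time: 8.25
tool_pos: [0.4542, -0.206, 0.1523]
ee_rot: [[-0.995, -0.101, 0.001], [-0.101, 0.995, -0.002], [-0.001, -0.003, -1.0]]
wrist_force: [-0.4, 0.7, -0.1]
gripper_width: 0.701
grip_force: 0.0
```

Call:
carry_out --rows '[[[0.0345,-0.2441,-0.0174],-0.0519,0.7],[[0.0345,-0.2441,-0.0174],-0.0519,0.7],[[0.0345,-0.2441,-0.0174],-0.0519,0.7],[[0.0345,-0.2441,-0.0174],-0.0519,0.7],[[0.0345,-0.2441,-0.0174],-0.0519,0.7]]'

```text
time: 8.75
tool_pos: [0.4474, -0.4029, 0.1654]
ee_rot: [[-0.983, -0.183, 0.001], [-0.183, 0.983, -0.002], [-0.0, -0.002, -1.0]]
wrist_force: [0.6, 0.8, 0.0]
gripper_width: 0.7
grip_force: 0.0
```

```bash
python3 - <<'E'
from m2 import *
f,W=avgW(2); print(comp(W,(150,185,255,255),.025,.045))
E
python3 plan.py .45 -.3977 .011 190.8
```

```text
(152, 'c', array([464.1, 187.1]), 'mean', array([461.9, 187.2]), 'size', array([79.9, 14.1]), 'yaw', -4.3, 'z', np.float64(30.2))
at [ 0.447  -0.3977  0.165 ] 190.75 F [ 1.  -0.2 -0.6] w 0.701 q6 -60.1 t 8.8
-> [ 4.500e-01 -3.977e-01  1.100e-02  1.908e+02] rows 3.1
   [-0.0039, -0.0012, 0.1925] -0.0005m2.py:5: RuntimeWarning: All-NaN slice encountered
  f['range_z']=np.nan_to_num(np.nanmedian(z,0)); f['color']=np.mean([g['color'] for g in fs],0).astype(np.uint8)
```

Call:
carry_out --rows '[[[-0.0039,0,0.06],0,0.7],[[-0.0039,0,0.12],0,0.7],[[-0.0039,0,0.17],0,0.7],[[-0.0039,0,0.1925],0,0.7],[[-0.0039,0,0.1925],0,0.7]]'

```text
time: 9.35
tool_pos: [0.4491, -0.3932, 0.0093]
ee_rot: [[-0.982, -0.19, -0.004], [-0.19, 0.982, 0.005], [0.003, 0.006, -1.0]]
wrist_force: [-0.8, 0.6, 0.7]
gripper_width: 0.696
grip_force: 0.0
```

Call:
carry_out --rows '[[[0,0,0],0,0],[[0,0,0],0,0],[[0,0,0],0,0],[[0,0,0],0,0],[[0,0,0],0,0]]'

```text
time: 9.85
tool_pos: [0.4512, -0.398, 0.0143]
ee_rot: [[-0.982, -0.188, 0.002], [-0.188, 0.982, -0.001], [-0.002, -0.002, -1.0]]
wrist_force: [0.5, 2.5, 6.5]
gripper_width: 0.356
grip_force: 40.5
```

Call:
carry_out --rows '[[[0,0,-0.06],0,0],[[0,0,-0.12],0,0],[[0,0,-0.18],0,0],[[0,0,-0.195],0,0],[[0,0,-0.195],0,0]]'

```text
time: 10.35
tool_pos: [0.4514, -0.3991, 0.1718]
ee_rot: [[-0.982, -0.187, 0.004], [-0.187, 0.982, -0.005], [-0.003, -0.006, -1.0]]
wrist_force: [-0.6, -0.5, -1.1]
gripper_width: 0.356
grip_force: 39.9
```

```bash
python3 plan.py .468 .126 .17 176.8 .468 .126 .026 176.8
```

```text
at [ 0.4514 -0.3991  0.1718] 190.8 F [-0.6 -0.5 -1.1] w 0.356 q6 -59.9 t 10.3
-> [4.680e-01 1.260e-01 1.700e-01 1.768e+02] rows 10.5
   [-0.0478, 0.2136, -0.0003] 0.0519
   [-0.0302, 0.2168, 0.0008] 0.0519
   [-0.0125, 0.2186, 0.0008] 0.0519
-> [4.680e-01 1.260e-01 2.600e-02 1.768e+02] rows 2.9
   [0.0, 0.0, 0.18] -0.0
```

Call:
carry_out --rows '[[[-0.0478,0.2136,0],0.0519,0],[[-0.0478,0.2136,0],0.0519,0],[[-0.0478,0.2136,0],0.0519,0],[[-0.0478,0.2136,0],0.0519,0],[[-0.0478,0.2136,0],0.0519,0]]'

```text
time: 10.85
tool_pos: [0.4539, -0.2183, 0.1662]
ee_rot: [[-0.994, -0.111, -0.004], [-0.111, 0.994, 0.003], [0.004, 0.004, -1.0]]
wrist_force: [-0.8, -0.2, -0.8]
gripper_width: 0.362
grip_force: 40.0
```

Call:
carry_out --rows '[[[-0.0302,0.2168,0],0.0519,0],[[-0.0302,0.2168,0],0.0519,0],[[-0.0302,0.2168,0],0.0519,0],[[-0.0302,0.2168,0],0.0519,0],[[-0.0302,0.2168,0],0.0519,0]]'

```text
time: 11.35
tool_pos: [0.4601, -0.0452, 0.1668]
ee_rot: [[-1.0, -0.03, -0.003], [-0.03, 1.0, 0.001], [0.003, 0.001, -1.0]]
wrist_force: [0.6, -1.4, -0.9]
gripper_width: 0.356
grip_force: 40.0
```

Call:
carry_out --rows '[[[-0.0125,0.2186,0],0.0519,0],[[-0.0125,0.2186,0],0.0519,0],[[-0.0125,0.2186,0],0.0519,0],[[-0.0125,0.2186,0],0.0519,0],[[-0.0125,0.2186,0],0.0519,0]]'

```text
time: 11.85
tool_pos: [0.4668, 0.1289, 0.1671]
ee_rot: [[-0.999, 0.053, -0.001], [0.053, 0.999, -0.0], [0.001, -0.0, -1.0]]
wrist_force: [-0.7, -0.2, -0.4]
gripper_width: 0.355
grip_force: 40.1
```

Call:
carry_out --rows '[[[0,0,0.06],0,0],[[0,0,0.12],0,0],[[0,0,0.16],0,0],[[0,0,0.174],0,0],[[0,0,0.174],0,0]]'

```text
time: 12.35
tool_pos: [0.4657, 0.1256, 0.0278]
ee_rot: [[-0.998, 0.058, -0.004], [0.058, 0.998, -0.001], [0.003, -0.001, -1.0]]
wrist_force: [-0.2, 0.1, 0.1]
gripper_width: 0.361
grip_force: 45.1
```

Call:
carry_out --rows '[[[0,0,0],0,0.6],[[0,0,0],0,0.6],[[0,0,0],0,0.6],[[0,0,-0.06],0,0.6],[[0,0,-0.12],0,0.6]]'

```text
time: 12.85
tool_pos: [0.4653, 0.1273, 0.1255]
ee_rot: [[-0.998, 0.056, -0.003], [0.056, 0.998, -0.0], [0.003, -0.001, -1.0]]
wrist_force: [1.4, 0.2, -0.1]
gripper_width: 0.604
grip_force: 0.0
```

```bash
python3 - <<'E'
from m2 import *
f,W=avgW(3); find(W)
E
python3 plan.py .6055 -.3085 .17 161
```

```text
brush 518 c [ 606.1 -308.6] mean [ 604.8 -307.7] size [94.8 38. ] yaw -19.0 z 30.1
clip none
comb none
at [0.4698 0.1279 0.1292] 176.81 F [ 0.2  0.4 -1.1] w 0.606 q6 9.0 t 13.0
-> [  0.6055  -0.3085   0.17   161.    ] rows 9.2
   [-0.1, -0.2676, -0.0249] 0.0879
   [-0.1357, -0.2513, -0.0255] 0.0879
```

Call:
carry_out --rows '[[[-0.1,-0.2676,-0.0249],0.0879,0.8],[[-0.1,-0.2676,-0.0249],0.0879,0.8],[[-0.1,-0.2676,-0.0249],0.0879,0.8],[[-0.1,-0.2676,-0.0249],0.0879,0.8],[[-0.1,-0.2676,-0.0249],0.0879,0.8]]'

```text
time: 13.5
tool_pos: [0.5351, -0.094, 0.1446]
ee_rot: [[-0.981, 0.195, 0.0], [0.195, 0.981, -0.001], [-0.0, -0.001, -1.0]]
wrist_force: [-0.2, -0.3, 1.1]
gripper_width: 0.8
grip_force: 0.0
```

Call:
carry_out --rows '[[[-0.1357,-0.2513,-0.0255],0.0879,0.8],[[-0.1357,-0.2513,-0.0255],0.0879,0.8],[[-0.1357,-0.2513,-0.0255],0.0879,0.8],[[-0.1357,-0.2513,-0.0255],0.0879,0.8],[[-0.1357,-0.2513,-0.0255],0.0879,0.8]]'

```text
time: 14.0
tool_pos: [0.6025, -0.3126, 0.1643]
ee_rot: [[-0.945, 0.328, -0.0], [0.328, 0.945, -0.001], [0.0, -0.001, -1.0]]
wrist_force: [-0.1, 0.4, -0.2]
gripper_width: 0.802
grip_force: 0.0
```

Call:
carry_out --rows '[[[0,0,0],0,0.8]]'

```text
time: 14.1
tool_pos: [0.6026, -0.3133, 0.1638]
ee_rot: [[-0.944, 0.33, -0.0], [0.33, 0.944, -0.001], [-0.0, -0.001, -1.0]]
wrist_force: [0.0, -0.1, -0.6]
gripper_width: 0.806
grip_force: 0.0
```

```bash
python3 - <<'E' 2>/dev/null
from m2 import *
f,W=avgW(2,'top'); find(W); cv2.imwrite('pics/t2.png',cv2.convertScaleAbs(f['color'][:,:,::-1],alpha=1.5))
E
python3 plan.py .6055 -.3085 .022 160.9
```

```text
brush 206 c [ 606.4 -296.1] mean [ 610.4 -302.9] size [84.5 30.1] yaw -37.2 z 30.1
clip none
comb none
at [ 0.6016 -0.3091  0.1638] 160.91 F [0.1 0.6 0.3] w 0.8 q6 -14.9 t 14.2
-> [ 6.055e-01 -3.085e-01  2.200e-02  1.609e+02] rows 2.8
   [-0.0048, 0.0021, 0.1773] 0.0001
```

View pics/t2.png

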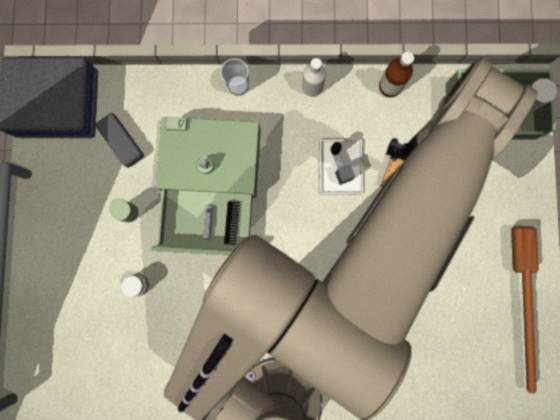

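Clipper (208,220) and comb (232,222) lie in the drawer and the hand is over the brush.

Call:
carry_out --rows '[[[-0.0048,0.002,0.06],0,0.8],[[-0.0048,0.002,0.12],0,0.8],[[-0.0048,0.002,0.177],0,0.8],[[-0.0048,0.002,0.177],0,0.8],[[-0.0048,0.002,0.177],0,0.3]]'

```text
time: 14.7
tool_pos: [0.6057, -0.3067, 0.0237]
ee_rot: [[-0.946, 0.324, -0.003], [0.324, 0.946, 0.002], [0.003, 0.001, -1.0]]
wrist_force: [0.2, 0.3, 0.4]
gripper_width: 0.647
grip_force: 0.0
```

Call:
carry_out --rows '[[[0,0,0],0,0.2],[[0,0,0],0,0],[[0,0,0],0,0],[[0,0,0],0,0],[[0,0,0],0,0]]'

```text
time: 15.2
tool_pos: [0.6086, -0.3097, 0.0276]
ee_rot: [[-0.945, 0.326, 0.005], [0.326, 0.945, -0.003], [-0.006, -0.001, -1.0]]
wrist_force: [0.6, 1.5, 7.9]
gripper_width: 0.426
grip_force: 41.5
```

Call:
carry_out --rows '[[[0,0,-0.06],0,0],[[0,0,-0.12],0,0],[[0,0,-0.18],0,0],[[0,0,-0.185],0,0],[[0,0,-0.185],0,0]]'

```text
time: 15.7
tool_pos: [0.608, -0.3096, 0.1758]
ee_rot: [[-0.945, 0.326, 0.006], [0.326, 0.945, -0.004], [-0.007, -0.002, -1.0]]
wrist_force: [-0.6, 1.1, -2.3]
gripper_width: 0.435
grip_force: 40.6
```

```bash
python3 plan.py .47 .256 .17 176.8 .47 .256 .037 176.8
```

```text
at [ 0.608  -0.3096  0.1758] 160.98 F [-0.6  1.1 -2.3] w 0.435 q6 -14.7 t 15.7
-> [4.700e-01 2.560e-01 1.700e-01 1.768e+02] rows 11.6
   [0.1312, 0.2041, 0.0012] -0.0586
   [0.1119, 0.2153, 0.0024] -0.0586
   [0.0916, 0.2246, 0.0024] -0.0586
-> [4.700e-01 2.560e-01 3.700e-02 1.768e+02] rows 2.7
   [0.0, 0.0, 0.1662] -0.0
```

Call:
carry_out --rows '[[[0.1312,0.2041,0.0012],-0.0586,0],[[0.1312,0.2041,0.0012],-0.0586,0],[[0.1312,0.2041,0.0012],-0.0586,0],[[0.1312,0.2041,0.0012],-0.0586,0],[[0.1312,0.2041,0.0012],-0.0586,0]]'

```text
time: 16.2
tool_pos: [0.5573, -0.1145, 0.1694]
ee_rot: [[-0.973, 0.232, -0.005], [0.232, 0.973, 0.003], [0.006, 0.002, -1.0]]
wrist_force: [0.3, -0.2, -0.5]
gripper_width: 0.434
grip_force: 40.6
```

Call:
carry_out --rows '[[[0.1119,0.2153,0.002],-0.0586,0],[[0.1119,0.2153,0.002],-0.0586,0],[[0.1119,0.2153,0.002],-0.0586,0],[[0.1119,0.2153,0.002],-0.0586,0],[[0.1119,0.2153,0.002],-0.0586,0]]'

```text
time: 16.7
tool_pos: [0.512, 0.0725, 0.1681]
ee_rot: [[-0.99, 0.141, -0.003], [0.141, 0.99, 0.001], [0.003, 0.001, -1.0]]
wrist_force: [0.9, -1.5, -0.5]
gripper_width: 0.434
grip_force: 40.7
```

Call:
carry_out --rows '[[[0.0916,0.2246,0.002],-0.0586,0],[[0.0916,0.2246,0.002],-0.0586,0],[[0.0916,0.2246,0.002],-0.0586,0],[[0.0916,0.2246,0.002],-0.0586,0],[[0.0916,0.2246,0.002],-0.0586,0]]'

```text
time: 17.2
tool_pos: [0.4673, 0.2604, 0.1667]
ee_rot: [[-0.999, 0.05, -0.001], [0.05, 0.999, 0.001], [0.001, 0.0, -1.0]]
wrist_force: [0.1, 0.8, -1.5]
gripper_width: 0.434
grip_force: 40.8
```

```bash
python3 plan.py .47 .256 .043 176.8
```

```text
at [0.4673 0.2604 0.1667] 177.12 F [ 0.1  0.8 -1.5] w 0.434 q6 23.4 t 17.2
-> [4.700e-01 2.560e-01 4.300e-02 1.768e+02] rows 2.5
   [-0.0038, -0.0053, 0.1546] 0.0036
```

Call:
carry_out --rows '[[[0,0,0.06],0,0],[[0,-0.002,0.12],0,0],[[0,-0.002,0.15],0,0],[[0,-0.002,0.153],0,0],[[0,-0.002,0.153],0,0]]'

```text
time: 17.7
tool_pos: [0.4686, 0.2542, 0.0448]
ee_rot: [[-0.998, 0.057, -0.002], [0.057, 0.998, -0.001], [0.002, -0.001, -1.0]]
wrist_force: [-0.0, 0.2, -0.2]
gripper_width: 0.434
grip_force: 41.0
```

Call:
carry_out --rows '[[[0,0,0],0,0.75],[[0,0,0],0,0.75],[[0,0,0],0,0.75],[[0,0,-0.06],0,0.75],[[0,0,-0.12],0,0.75]]'

```text
time: 18.2
tool_pos: [0.4672, 0.2551, 0.1419]
ee_rot: [[-0.998, 0.056, -0.003], [0.056, 0.998, -0.001], [0.003, -0.001, -1.0]]
wrist_force: [0.9, 0.2, 0.1]
gripper_width: 0.749
grip_force: 0.0
```

Call:
carry_out --rows '[[[0,0,-0.06],0,0.75],[[0,0,-0.06],0,0.75]]'

```text
time: 18.4
tool_pos: [0.4724, 0.2571, 0.1976]
ee_rot: [[-0.998, 0.055, 0.013], [0.055, 0.998, 0.005], [-0.013, 0.005, -1.0]]
wrist_force: [-0.3, 0.3, -0.6]
gripper_width: 0.75
grip_force: 0.0
```

```bash
python3 - <<'E' 2>/dev/null
from m2 import *
f,W=avgW(6)
for n,b,lo,hi in [('hub',(333,163,360,188),.05,.08),('knob',(325,138,348,163),.065,.1)]: print(n,*comp(W,b,lo,hi))
E
python3 plan.py .5938 -.1778 .18 200.8
```

```text
hub 213 c [ 593.9 -177.7] mean [ 593.  -177.1] size [36.4 35.9] yaw -69.1 z 65.2
knob 90 c [ 658.5 -152.2] mean [ 657.6 -151.9] size [24.3 23.5] yaw -1.3 z 81.8
at [0.4674 0.2551 0.188 ] 176.81 F [-0.8 -0.4 -0.6] w 0.749 q6 23.2 t 18.7
-> [ 5.938e-01 -1.778e-01  1.800e-01  2.008e+02] rows 9.0
   [-0.094, -0.2657, 0.0051] -0.1333
   [-0.0367, -0.2795, 0.005] -0.1333
```

Call:
carry_out --rows '[[[-0.094,-0.2657,0.005],-0.135,0.75],[[-0.094,-0.2657,0.005],-0.135,0.75],[[-0.094,-0.2657,0.005],-0.135,0.75],[[-0.094,-0.2657,0.005],-0.135,0.75],[[-0.094,-0.2657,0.005],-0.135,0.75]]' --grip_force 70

```text
time: 19.2
tool_pos: [0.5315, 0.0361, 0.1839]
ee_rot: [[-0.988, -0.153, -0.002], [-0.153, 0.988, -0.001], [0.002, -0.0, -1.0]]
wrist_force: [-0.3, 0.7, 0.1]
gripper_width: 0.748
grip_force: 0.0
```

Call:
carry_out --rows '[[[-0.0367,-0.2795,0.005],-0.135,0.75],[[-0.0367,-0.2795,0.005],-0.135,0.75],[[-0.0367,-0.2795,0.005],-0.135,0.75],[[-0.0367,-0.2795,0.005],-0.135,0.75],[[-0.0367,-0.2795,0.005],-0.135,0.75]]'

```text
time: 19.7
tool_pos: [0.5953, -0.1808, 0.1794]
ee_rot: [[-0.934, -0.357, -0.002], [-0.357, 0.934, 0.0], [0.002, 0.001, -1.0]]
wrist_force: [-0.6, 1.0, 0.1]
gripper_width: 0.752
grip_force: 0.0
```

Call:
carry_out --rows '[[[0,0,0],0,0.75],[[0,0,0],0,0.75]]'

```text
time: 19.9
tool_pos: [0.5945, -0.1776, 0.1795]
ee_rot: [[-0.934, -0.359, -0.003], [-0.359, 0.934, 0.002], [0.002, 0.003, -1.0]]
wrist_force: [0.5, 0.5, 0.3]
gripper_width: 0.751
grip_force: 0.0
```

```bash
python3 - <<'E' 2>/dev/null
from m2 import *
f,W=avgW(3)
print(*comp(W,(160,185,195,255),.025,.055) or [])
print(*comp(W,(222,185,245,255),.019,.04) or [])
E
python3 plan.py .5938 -.1777 .044 201.2
```

```text
528 c [467.7 251.8] mean [467.  250.5] size [95.  38.9] yaw -4.0 z 42.6
351 c [465.7 123. ] mean [462.4 126.5] size [114.5  32.4] yaw -4.4 z 22.6
at [ 0.5948 -0.1758  0.1809] 201.18 F [-0.5  0.6 -0.3] w 0.748 q6 -45.1 t 20.1
-> [ 5.938e-01 -1.777e-01  4.400e-02  2.012e+02] rows 2.7
   [0.0018, -0.0019, 0.1711] -0.0002
```

Call:
carry_out --rows '[[[0.0016,-0.0016,0.06],0,0.75],[[0.0016,-0.0016,0.12],0,0.75],[[0.0016,-0.0016,0.171],0,0.75],[[0.0016,-0.0016,0.171],0,0.75],[[0.0016,-0.0016,0.171],0,0.3]]'

```text
time: 20.55
tool_pos: [0.5943, -0.1776, 0.045]
ee_rot: [[-0.932, -0.362, -0.001], [-0.362, 0.932, 0.001], [0.001, 0.001, -1.0]]
wrist_force: [0.1, -0.2, 0.6]
gripper_width: 0.597
grip_force: 0.0
```

Call:
carry_out --rows '[[[0,0,0],0,0.2],[[0,0,0],0,0],[[0,0,0],0,0],[[0,0,0],0,0],[[0,0,0],0,0]]'

```text
time: 21.05
tool_pos: [0.5966, -0.1793, 0.0477]
ee_rot: [[-0.933, -0.36, 0.005], [-0.36, 0.933, -0.001], [-0.004, -0.003, -1.0]]
wrist_force: [-0.6, 1.9, 6.8]
gripper_width: 0.412
grip_force: 70.7
```

```bash
python3 - <<'E' 2>/dev/null
from m2 import *
snap('side','side1'); f=snap('top','top1')
cs=[cv2.resize(cv2.imread(p)[y:y+140,x:x+140],(400,400),interpolation=cv2.INTER_CUBIC) for p,x,y in [('pics/side1.png',190,130),('pics/top1.png',270,110)]]
cv2.imwrite('pics/c2.png',cv2.convertScaleAbs(np.hstack(cs),alpha=1.6))
E
python3 plan.py .5938 -.1777 .23 201.2
```

```text
at [ 0.5966 -0.1794  0.0477] 201.12 F [-1.4  2.   6.2] w 0.41 q6 -45.2 t 21.1
-> [ 5.938e-01 -1.777e-01  2.300e-01  2.012e+02] rows 3.6
   [0.0016, 0.0025, -0.2279] -0.0009
```

View pics/c2.png

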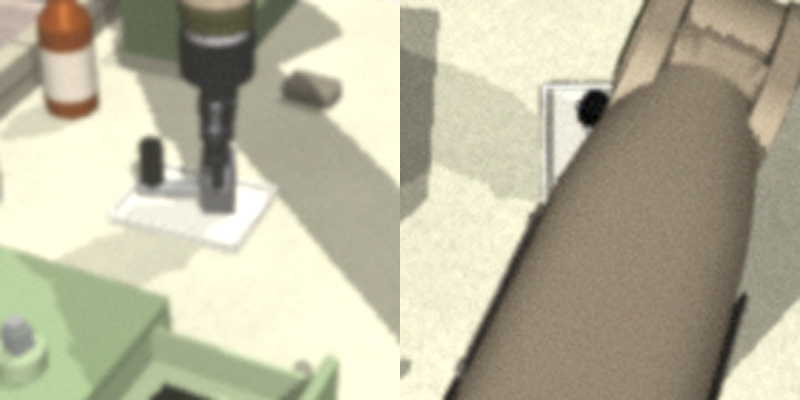

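The hub (217,185 in the left crop) is held by the fingers, the grip stands free. Lifting and carrying to above the shaft.

Call:
carry_out --rows '[[[0,0,-0.06],0,0],[[0,0,-0.12],0,0],[[0,0,-0.18],0,0],[[0,0,-0.23],0,0],[[0,0,-0.23],0,0]]'

```text
time: 21.65
tool_pos: [0.5979, -0.1805, 0.2371]
ee_rot: [[-0.933, -0.36, 0.013], [-0.36, 0.933, -0.006], [-0.01, -0.01, -1.0]]
wrist_force: [0.5, -0.5, -3.1]
gripper_width: 0.409
grip_force: 71.1
```

```bash
python3 plan.py .6075 .1837 .23 160.3
```

```text
at [ 0.5979 -0.1805  0.2371] 201.1 F [ 0.5 -0.5 -3.1] w 0.409 q6 -45.2 t 21.6
-> [  0.6075   0.1837   0.23   160.3   ] rows 7.3
   [-0.0875, 0.2102, 0.0031] 0.2266
   [-0.0088, 0.2275, 0.0044] 0.2266
```

Call:
carry_out --rows '[[[-0.0875,0.2102,0.003],0.2266,0],[[-0.0875,0.2102,0.003],0.2266,0],[[-0.0875,0.2102,0.003],0.2266,0],[[-0.0875,0.2102,0.003],0.2266,0],[[-0.0875,0.2102,0.003],0.2266,0]]'

```text
time: 22.15
tool_pos: [0.5987, 0.0078, 0.2259]
ee_rot: [[-1.0, -0.018, -0.001], [-0.018, 1.0, 0.001], [0.001, 0.001, -1.0]]
wrist_force: [0.4, -0.1, -2.6]
gripper_width: 0.41
grip_force: 71.1
```

Call:
carry_out --rows '[[[-0.0088,0.2275,0],0.2266,0],[[-0.0088,0.2275,0],0.2266,0],[[-0.0088,0.2275,0],0.2266,0],[[-0.0088,0.2275,0],0.2266,0],[[-0.0088,0.2275,0],0.2266,0]]'

```text
time: 22.65
tool_pos: [0.6038, 0.1894, 0.2255]
ee_rot: [[-0.943, 0.332, -0.0], [0.332, 0.943, 0.001], [0.001, 0.001, -1.0]]
wrist_force: [1.0, -1.0, -2.9]
gripper_width: 0.404
grip_force: 71.4
```

Call:
carry_out --rows '[[[0,0,0],0,0],[[0,0,0],0,0],[[0,0,0],0,0]]'

```text
time: 22.95
tool_pos: [0.6044, 0.1836, 0.2261]
ee_rot: [[-0.941, 0.339, -0.0], [0.339, 0.941, -0.0], [0.0, -0.001, -1.0]]
wrist_force: [0.0, 0.2, -3.0]
gripper_width: 0.407
grip_force: 71.4
```

```bash
python3 - <<'E' 2>/dev/null
from m2 import *
snap('side','side2'); f=snap('top','top2')
cs=[cv2.resize(cv2.imread(p)[y:y+150,x:x+150],(400,400),interpolation=cv2.INTER_CUBIC) for p,x,y in [('pics/side2.png',120,120),('pics/top2.png',130,60)]]
cv2.imwrite('pics/c3.png',cv2.convertScaleAbs(np.hstack(cs),alpha=1.6))
print(ctrl.state()['ee_rot'])
E
python3 plan.py .6075 .1837 .23 160.3
```

```text
[[-9.40862729e-01  3.38788024e-01  1.12956940e-05]
 [ 3.38788012e-01  9.40862705e-01 -2.31942023e-04]
 [-8.92068767e-05 -2.14398759e-04 -9.99999973e-01]]
at [0.6045 0.1838 0.2262] 160.2 F [ 0.4  0.  -2.9] w 0.412 q6 29.4 t 23.1
-> [  0.6075   0.1837   0.23   160.3   ] rows 0.1
   [-0.0036, 0.0012, -0.0047] -0.0011
```

View pics/c3.png

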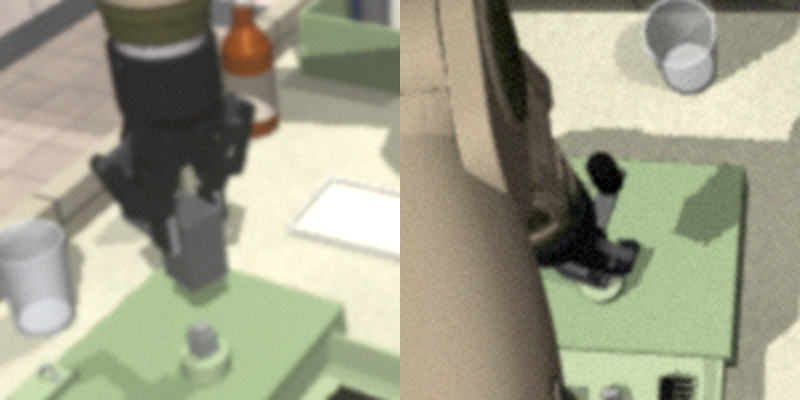

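Right crop: grip top at full-image pixel (206,124) in the top view. Left crop: hub held upright above the shaft, roughly 40 mm of clearance. I'll measure hub and shaft faces in the same side-camera cloud.

```bash
cat > hubfit.py <<'E'
from m2 import *
import warnings; warnings.filterwarnings('ignore')
s=ctrl.state(); R=np.array(s['ee_rot']); p=np.array(s['tool_pos'])
fs,Ws=avgW(8,'side'); ft,Wt=avgW(5)
def sel(W,c,r,lo,hi):
    P=W.reshape(-1,3); return P[(np.hypot(P[:,0]-c[0],P[:,1]-c[1])<r)&(P[:,2]>lo)&(P[:,2]<hi)]
def show(n,P,c):
    d=(P-np.r_[c,0])[:,:2]*1000; ax=R[:2,:2].T
    q=d@ax.T
    print(n,len(P),'x pct',np.round(np.percentile(q[:,0],[2,10,50,90,98]),1),'y pct',np.round(np.percentile(q[:,1],[2,10,50,90,98]),1))
    if len(P)>20:
        (c2,sz,a)=cv2.minAreaRect(d.astype(np.float32)); print('   rect',np.round(c2,1),np.round(sz,1),round(a%90,1))
    return q
zb=p[2]-.044
for cam,W in(('side',Ws),('top',Wt)):
    show(cam+' shaft18',sel(W,(.6075,.1837),.016,.103,.121),np.array([.6075,.1837]))
    show(cam+' spigot',sel(W,(.6075,.1837),.030,.096,.1025),np.array([.6075,.1837]))
    show(cam+' hub',sel(W,p[:2],.032,zb+.002,zb+.012),p[:2])
    k=p[:2]-.07*R[:2,0]
    P=sel(W,k,.022,zb+.072,zb+.09); show(cam+' knob',P,k)
    P=sel(W,k,.022,zb+.02,zb+.1); print(' zpct',np.round(np.percentile(P[:,2]-zb,[1,50,99]),4) if len(P) else None)
    P=sel(W,p[:2],.028,zb-.015,zb+.03); print(' hub zmin',np.round(np.percentile(P[:,2],[0.5,2,5]),4) if len(P) else None)
E
python3 hubfit.py
```

```text
side shaft18 70 x pct [-6.8 -3.4  9.4  9.9 10.4] y pct [-6.4 -3.6  7.7 11.7 12. ]
   rect [-0.3  3. ] [18.6 18.2] 70.4
side spigot 124 x pct [-16.1  -7.    9.2  18.6  21. ] y pct [-15.8 -10.8  10.2  19.8  22.5]
   rect [-2.   5.4] [39.1 35.9] 37.1
side hub 88 x pct [-15.4  -8.7  17.7  18.5  18.6] y pct [-17.1 -12.1  11.2  18.4  18.5]
   rect [-5.3 11.4] [50.6 26.3] 26.3
side knob 17 x pct [ 0.5  2.9  9.8 12.2 12.4] y pct [-3.7 -2.3  2.1  5.4  5.8]
 zpct [0.0207 0.0576 0.0792]
 hub zmin [0.1824 0.1834 0.184 ]
top shaft18 11 x pct [-3.3 -2.9  2.8  8.4  8.8] y pct [-9.1 -9.  -8.6 -7.3 -5.6]
top spigot 78 x pct [-6.9 -4.  10.6 17.3 19.1] y pct [-20.2 -17.9  -9.7   7.7  13.7]
   rect [-10.7  -2.4] [18.6 41.1] 13.2
top hub 13 x pct [ 6.4 10.8 17.5 17.7 17.7] y pct [-19.7 -19.6 -11.2   7.4  14.3]
top knob 106 x pct [-11.9  -8.6   0.1   9.1  11.4] y pct [-12.6 -10.2  -1.7   7.1   9.7]
   rect [-0.3 -1.4] [22.6 24.3] 89.3
 zpct [0.0219 0.0714 0.0798]
 hub zmin [0.1829 0.1833 0.1836]
```

```bash
python3 plan.py .6079 .1856 .18 160.3 .6079 .1856 .16 160.3
```

```text
at [0.6042 0.1854 0.2262] 160.32 F [ 0.5  0.2 -2.6] w 0.41 q6 29.5 t 23.7
-> [  0.6079   0.1856   0.18   160.3   ] rows 0.9
   [-0.0042, 0.0019, 0.0577] 0.0003
-> [6.079e-01 1.856e-01 1.600e-01 1.603e+02] rows 0.4
   [0.0, 0.0, 0.025] -0.0
```

Call:
carry_out --rows '[[[-0.0044,0.001,0.01],0,0],[[-0.0044,0.001,0.02],0,0],[[-0.0044,0.001,0.03],0,0],[[-0.0044,0.001,0.03],0,0],[[-0.0044,0.001,0.03],0,0]]'

```text
time: 24.2
tool_pos: [0.6074, 0.1848, 0.2016]
ee_rot: [[-0.942, 0.337, -0.001], [0.337, 0.942, -0.0], [0.001, -0.001, -1.0]]
wrist_force: [-1.1, -0.7, -3.0]
gripper_width: 0.41
grip_force: 71.5
```

```bash
sed -i "s/^s=ctrl.state.*/ss=[]\nfor _ in range(8): imaging.grab_frame('top'); ss.append(ctrl.state())\ns=ss[-1]; R=np.array(s['ee_rot']); p=np.mean([q['tool_pos'] for q in ss],0); print('p',np.round(p,4),'sd',np.std([q['tool_pos'] for q in ss],0).round(4))/; s/avgW(8,'side')/avgW(10,'side')/" hubfit.py; python3 hubfit.py
```

```text
p [0.608  0.1849 0.2025] sd [0.0001 0.     0.0002]
side shaft18 70 x pct [-7.1 -3.2  9.2 10.  10.1] y pct [-5.8 -3.8  8.2 11.6 11.9]
   rect [-2.6  8.1] [25.2 13.2] 27.2
side spigot 125 x pct [-15.8  -7.9   9.6  18.6  20.7] y pct [-16.2 -10.6  10.7  20.   22.8]
   rect [-2.   5.3] [39.2 35.7] 38.3
side hub 85 x pct [-14.5  -7.8  17.6  18.3  18.4] y pct [-17.5 -13.2  11.4  17.7  17.9]
   rect [-6.8 10.6] [49.4 24.7] 28.6
side knob 12 x pct [ 3.8  4.9 10.1 11.5 11.6] y pct [-2.9 -1.4  2.3  4.6  4.9]
 zpct [0.0203 0.0587 0.0786]
 hub zmin [0.1587 0.159  0.16  ]
top shaft18 5 x pct [-4.9 -4.4  3.   7.   8.3] y pct [-9.2 -9.1 -8.8 -8.4 -8.3]
top spigot 76 x pct [-5.9 -2.8 10.6 17.5 19.5] y pct [-19.7 -17.7  -9.1   8.7  14.6]
   rect [-9.1 -1.9] [21.1 40.7] 14.1
top hub 12 x pct [ 5.8  9.1 16.9 17.2 17.3] y pct [-21.  -20.9 -14.    9.4  12.6]
top knob 100 x pct [-11.7  -9.5  -0.4   8.3  10.6] y pct [-14.8 -12.2  -3.3   5.    8.1]
   rect [-0.5 -2.9] [23.1 22.9] 3.7
 zpct [0.023  0.0706 0.0798]
 hub zmin [0.157  0.1578 0.159 ]
```

Call:
carry_out --rows '[[[0.0009,0.0021,0.01],0,0],[[0.0009,0.0021,0.02],0,0],[[0.0009,0.0021,0.03],0,0],[[0.0009,0.0021,0.04],0,0],[[0.0009,0.0021,0.046],0,0]]'

```text
time: 25.85
tool_pos: [0.6071, 0.1866, 0.1639]
ee_rot: [[-0.942, 0.337, -0.002], [0.337, 0.942, -0.0], [0.001, -0.001, -1.0]]
wrist_force: [-1.4, -0.6, -2.7]
gripper_width: 0.409
grip_force: 71.5
```

Call:
carry_out --rows '[[[0,0,0.006],0,0],[[0,0,0.012],0,0],[[0,0,0.018],0,0],[[0,0,0.018],0,0],[[0,0,0.018],0,0]]'

```text
time: 26.35
tool_pos: [0.6077, 0.1867, 0.151]
ee_rot: [[-0.942, 0.337, 0.0], [0.337, 0.942, -0.0], [-0.0, -0.0, -1.0]]
wrist_force: [0.7, -0.2, -2.5]
gripper_width: 0.417
grip_force: 71.5
```

```bash
python3 hubfit.py | grep -v rect; python3 plan.py .6079 .1867 .1435 160.3
```

```text
p [0.6079 0.1867 0.1513] sd [0.0001 0.     0.0001]
at [0.6077 0.1866 0.151 ] 160.31 F [ 0.3 -0.3 -2.8] w 0.409 q6 29.5 t 27.5
-> [6.079e-01 1.867e-01 1.435e-01 1.603e+02] rows 0.1
   [-0.0002, 0.0001, 0.0094] 0.0001Traceback (most recent call last):
  File "hubfit.py", line 18, in <module>
    show(cam+' shaft18',sel(W,(.6075,.1837),.016,.103,.121),np.array([.6075,.1837]))
    ~~~~^^^^^^^^^^^^^^^^^^^^^^^^^^^^^^^^^^^^^^^^^^^^^^^^^^^^^^^^^^^^^^^^^^^^^^^^^^^^
  File "hubfit.py", line 12, in show
    print(n,len(P),'x pct',np.round(np.percentile(q[:,0],[2,10,50,90,98]),1),'y pct',np.round(np.percentile(q[:,1],[2,10,50,90,98]),1))
                                    ~~~~~~~~~~~~~^^^^^^^^^^^^^^^^^^^^^^^^
    return _quantile_unchecked(
        a, q, axis, out, overwrite_input, method, keepdims, weights)
    return _ureduce(a,
                    func=_quantile_ureduce_func,
    ...<5 lines>...
                    overwrite_input=overwrite_input,
                    method=method)
    r = func(a, **kwargs)
    result = _quantile(arr,
                       quantiles=q,
    ...<2 lines>...
                       out=out,
                       weights=wgt)
    slices_having_nans = np.isnan(arr[-1, ...])
                                  ~~~^^^^^^^^^
IndexError: index -1 is out of bounds for axis 0 with size 0
```

Socket is over the shaft with no side force. Seating, releasing, and going to the grip.

Call:
carry_out --rows '[[[0,0,0.005],0,0],[[0,0,0.01],0,0],[[0,0,0.01],0,0.6],[[0,0,0.01],0,0.75],[[0,0,0.01],0,0.75]]'

```text
time: 28.0
tool_pos: [0.6079, 0.1867, 0.1431]
ee_rot: [[-0.942, 0.337, 0.0], [0.337, 0.942, -0.0], [-0.0, 0.0, -1.0]]
wrist_force: [0.3, 0.3, -0.7]
gripper_width: 0.748
grip_force: 0.0
```

Call:
carry_out --rows '[[[0,0,-0.02],0,0.75],[[0,0,-0.05],0,0.75],[[0,0,-0.09],0,0.75],[[0,0,-0.09],0,0.75],[[0,0,-0.09],0,0.75]]'

```text
time: 28.5
tool_pos: [0.6084, 0.1868, 0.2159]
ee_rot: [[-0.942, 0.337, 0.002], [0.337, 0.942, 0.0], [-0.002, 0.001, -1.0]]
wrist_force: [0.1, 0.1, -1.1]
gripper_width: 0.753
grip_force: 0.0
```

```bash
python3 plan.py .6738 .1631 .215 160.3 .6738 .1631 .158 160.3; python3 - <<'E' 2>/dev/null
from m2 import *
f,W=avgW(6)
P=W.reshape(-1,3)
def s(c,r,lo,hi): 
    Q=P[(np.hypot(P[:,0]-c[0],P[:,1]-c[1])<r)&(P[:,2]>lo)&(P[:,2]<hi)]; return len(Q),cv2.minAreaRect((Q[:,:2]*1000).astype(np.float32)) if len(Q)>5 else 0,np.median(Q[:,2])
print(s((.6738,.160),.025,.165,.2)); print(s((.6075,.1837),.03,.153,.17))
E
```

```text
at [0.6084 0.1868 0.2159] 160.32 F [ 0.1  0.1 -1.1] w 0.753 q6 29.5 t 28.5
-> [  0.6738   0.1631   0.215  160.3   ] rows 1.4
   [-0.0869, -0.0004, 0.0013] 0.0002
-> [6.738e-01 1.631e-01 1.580e-01 1.603e+02] rows 1.1
   [0.0, 0.0, 0.0712] -0.0
(100, ((673.5491333007812, 160.7467498779297), (24.469045639038086, 23.898977279663086), 72.0860824584961), np.float64(0.17788915891975804))
(110, ((599.994873046875, 182.60931396484375), (31.390884399414062, 47.90464401245117), 8.453320503234863), np.float64(0.16077173846767262))
```

Call:
carry_out --rows '[[[-0.044,0,0],0,0.6],[[-0.087,0,0],0,0.6],[[-0.087,0,0.03],0,0.6],[[-0.087,0,0.072],0,0.6],[[-0.087,0,0.072],0,0.6]]' --grip_force 40

```text
time: 29.3
tool_pos: [0.67, 0.1625, 0.1512]
ee_rot: [[-0.941, 0.337, -0.01], [0.337, 0.941, -0.001], [0.009, -0.005, -1.0]]
wrist_force: [-0.9, 0.0, -0.8]
gripper_width: 0.603
grip_force: 0.0
```

Call:
carry_out --rows '[[[0,0,0],0,0.3],[[0,0,0],0,0.15],[[0,0,0],0,0],[[0,0,0],0,0],[[0,0,0],0,0]]'

```text
time: 29.8
tool_pos: [0.6742, 0.1634, 0.159]
ee_rot: [[-0.942, 0.337, 0.003], [0.337, 0.942, 0.0], [-0.003, 0.001, -1.0]]
wrist_force: [0.5, -0.4, 2.5]
gripper_width: 0.292
grip_force: 39.6
```

Call:
carry_out --rows '[[[0.0043,-0.027,0],0,0],[[0.0167,-0.0514,0],0,0],[[0.0361,-0.0708,0],0,0],[[0.0605,-0.0832,0],0,0],[[0.0875,-0.0875,0],0,0]]'

```text
time: 30.3
tool_pos: [0.5857, 0.1202, 0.159]
ee_rot: [[-0.941, 0.338, 0.006], [0.338, 0.941, 0.0], [-0.006, 0.002, -1.0]]
wrist_force: [5.0, 3.6, -1.6]
gripper_width: 0.291
grip_force: 39.7
```

```bash
python3 - <<'E' 2>/dev/null
from m2 import *
snap('side','side3'); snap('top','top3')
cs=[cv2.resize(cv2.imread(p)[y:y+200,x:x+200],(400,400),interpolation=cv2.INTER_CUBIC) for p,x,y in [('pics/side3.png',110,150),('pics/top3.png',110,70)]]
cv2.imwrite('pics/c4.png',cv2.convertScaleAbs(np.hstack(cs),alpha=1.6))
E
python3 plan.py .5843 .1208 .158 160.3
```

```text
at [0.5827 0.1215 0.1588] 160.36 F [ 0.1 -0.2  3.1] w 0.291 q6 23.7 t 30.4
-> [5.843e-01 1.208e-01 1.580e-01 1.603e+02] rows 0.0
   [-0.0022, -0.0001, 0.001] 0.0006
```

View pics/c4.png

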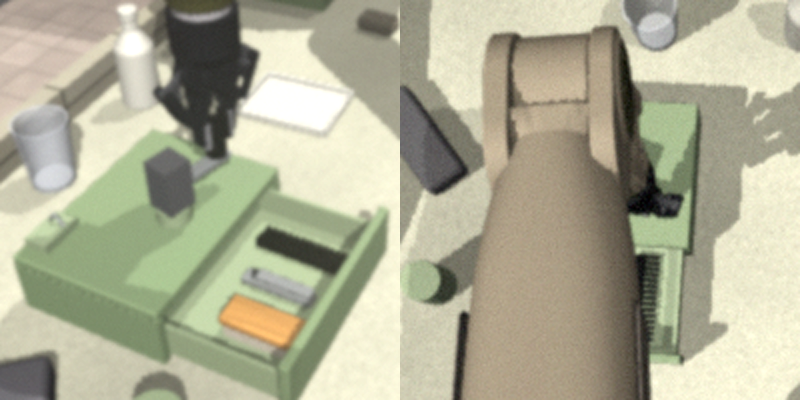

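The crank sits on the spigot (left crop 165,210), turned a quarter. The drawer has moved in and holds all three items flat. Continuing.

Call:
carry_out --rows '[[[0.027,0.0043,0],0,0],[[0.0514,0.0167,0],0,0],[[0.0708,0.0361,0],0,0],[[0.0832,0.0605,0],0,0],[[0.0875,0.0875,0],0,0]]'

```text
time: 30.9
tool_pos: [0.5407, 0.2096, 0.1586]
ee_rot: [[-0.941, 0.338, -0.001], [0.338, 0.941, -0.003], [-0.0, -0.003, -1.0]]
wrist_force: [1.0, -6.0, 3.3]
gripper_width: 0.289
grip_force: 40.6
```

Call:
carry_out --rows '[[[-0.0043,0.027,0],0,0],[[-0.0167,0.0514,0],0,0],[[-0.0361,0.0708,0],0,0],[[-0.0605,0.0832,0],0,0],[[-0.0875,0.0875,0],0,0]]'

```text
time: 31.4
tool_pos: [0.6307, 0.2537, 0.1584]
ee_rot: [[-0.942, 0.335, -0.002], [0.335, 0.942, -0.0], [0.001, -0.001, -1.0]]
wrist_force: [-6.6, -2.5, 6.7]
gripper_width: 0.292
grip_force: 41.1
```

Call:
carry_out --rows '[[[-0.027,-0.0043,0],0,0],[[-0.0514,-0.0167,0],0,0],[[-0.0708,-0.0361,0],0,0],[[-0.0832,-0.0605,0],0,0],[[-0.0875,-0.0875,0],0,0]]'

```text
time: 31.9
tool_pos: [0.6747, 0.1645, 0.1583]
ee_rot: [[-0.942, 0.335, 0.002], [0.335, 0.942, 0.004], [-0.0, 0.004, -1.0]]
wrist_force: [-3.6, 6.4, 3.7]
gripper_width: 0.293
grip_force: 40.5
```

```bash
python3 plan.py .6738 .1631 .159 160.3
```

```text
at [0.6747 0.1645 0.1583] 160.4 F [-3.6  6.4  3.7] w 0.293 q6 26.6 t 31.9
-> [6.738e-01 1.631e-01 1.590e-01 1.603e+02] rows 0.0
   [0.0005, -0.002, -0.0008] 0.0011
```

Forces are small. Second turn, then most of the third.

Call:
carry_out --rows '[[[0.0043,-0.027,0],0,0],[[0.0167,-0.0514,0],0,0],[[0.0361,-0.0708,0],0,0],[[0.0605,-0.0832,0],0,0],[[0.0875,-0.0875,0],0,0]]'

```text
time: 32.4
tool_pos: [0.5865, 0.12, 0.1589]
ee_rot: [[-0.941, 0.338, 0.006], [0.338, 0.941, -0.0], [-0.006, 0.002, -1.0]]
wrist_force: [4.9, 2.9, 0.3]
gripper_width: 0.291
grip_force: 40.4
```

Call:
carry_out --rows '[[[0.027,0.0043,0],0,0],[[0.0514,0.0167,0],0,0],[[0.0708,0.0361,0],0,0],[[0.0832,0.0605,0],0,0],[[0.0875,0.0875,0],0,0]]'

```text
time: 32.9
tool_pos: [0.5407, 0.2096, 0.1585]
ee_rot: [[-0.941, 0.338, -0.001], [0.338, 0.941, -0.003], [-0.0, -0.003, -1.0]]
wrist_force: [-0.9, -6.1, 4.0]
gripper_width: 0.292
grip_force: 40.7
```

Call:
carry_out --rows '[[[-0.0043,0.027,0],0,0],[[-0.0167,0.0514,0],0,0],[[-0.0361,0.0708,0],0,0],[[-0.0605,0.0832,0],0,0],[[-0.0875,0.0875,0],0,0]]'

```text
time: 33.4
tool_pos: [0.6307, 0.2538, 0.1584]
ee_rot: [[-0.942, 0.335, -0.002], [0.335, 0.942, -0.0], [0.001, -0.001, -1.0]]
wrist_force: [-6.4, -2.7, 7.1]
gripper_width: 0.293
grip_force: 41.2
```

Call:
carry_out --rows '[[[-0.027,-0.0043,0],0,0],[[-0.0514,-0.0167,0],0,0],[[-0.0708,-0.0361,0],0,0],[[-0.0832,-0.0605,0],0,0],[[-0.0875,-0.0875,0],0,0]]'

```text
time: 33.9
tool_pos: [0.6747, 0.1645, 0.1583]
ee_rot: [[-0.942, 0.335, 0.002], [0.335, 0.942, 0.004], [-0.0, 0.004, -1.0]]
wrist_force: [-2.4, 7.7, 3.6]
gripper_width: 0.289
grip_force: 40.7
```

Call:
carry_out --rows '[[[0.0043,-0.027,0],0,0],[[0.0167,-0.0514,0],0,0],[[0.0361,-0.0708,0],0,0],[[0.0605,-0.0832,0],0,0],[[0.0875,-0.0875,0],0,0]]'

```text
time: 34.4
tool_pos: [0.5865, 0.1199, 0.1589]
ee_rot: [[-0.941, 0.338, 0.006], [0.338, 0.941, -0.0], [-0.006, 0.002, -1.0]]
wrist_force: [5.5, 2.2, -0.6]
gripper_width: 0.293
grip_force: 40.5
```

Call:
carry_out --rows '[[[0.027,0.0043,0],0,0],[[0.0514,0.0167,0],0,0],[[0.0708,0.0361,0],0,0],[[0.0832,0.0605,0],0,0],[[0.0875,0.0875,0],0,0]]'

```text
time: 34.9
tool_pos: [0.5407, 0.2096, 0.1585]
ee_rot: [[-0.941, 0.338, -0.001], [0.338, 0.941, -0.003], [-0.0, -0.004, -1.0]]
wrist_force: [0.1, -5.9, 3.7]
gripper_width: 0.29
grip_force: 40.8
```

Call:
carry_out --rows '[[[-0.0043,0.027,0],0,0],[[-0.0167,0.0514,0],0,0],[[-0.0361,0.0708,0],0,0],[[-0.0605,0.0832,0],0,0],[[-0.0875,0.0875,0],0,0]]'

```text
time: 35.4
tool_pos: [0.6307, 0.2537, 0.1584]
ee_rot: [[-0.942, 0.335, -0.002], [0.335, 0.942, -0.0], [0.001, -0.001, -1.0]]
wrist_force: [-5.4, -2.4, 6.9]
gripper_width: 0.291
grip_force: 41.3
```

Call:
carry_out --rows '[[[-0.027,-0.0043,0],0,0],[[-0.0514,-0.0167,0],0,0],[[-0.0708,-0.0361,0],0,0],[[-0.0832,-0.0605,0],0,0],[[-0.0832,-0.0605,0],0,0]]'

```text
time: 35.9
tool_pos: [0.6782, 0.183, 0.1582]
ee_rot: [[-0.941, 0.339, 0.0], [0.339, 0.941, 0.0], [-0.0, 0.0, -1.0]]
wrist_force: [-1.9, -0.1, 4.4]
gripper_width: 0.29
grip_force: 41.0
```

```bash
python3 plan.py; python3 - <<'E'
from h import *
s=ctrl.state();d=np.array(s['tool_pos'][:2])-[.6079,.1867]; print(np.degrees(np.arctan2(d[1],d[0])),np.hypot(*d))
E
```

```text
at [0.6782 0.183  0.1582] 160.19 F [-1.9 -0.1  4.4] w 0.29 q6 28.4 t 35.9
-3.019820162678954 0.0703678616841021
```

Call:
carry_out --rows '[[[-0.001,-0.0038,0],0,0],[[-0.0019,-0.0075,0],0,0],[[-0.0019,-0.0075,0],0,0]]'

```text
time: 36.2
tool_pos: [0.6777, 0.1792, 0.1583]
ee_rot: [[-0.942, 0.336, 0.002], [0.336, 0.942, 0.001], [-0.002, 0.002, -1.0]]
wrist_force: [0.4, 2.2, 5.7]
gripper_width: 0.292
grip_force: 41.0
```

Call:
carry_out --rows '[[[-0.0007,-0.0038,0],0,0],[[-0.0007,-0.0038,0],0,0],[[-0.0007,-0.0038,0],0,0]]'

```text
time: 36.5
tool_pos: [0.6772, 0.1763, 0.1583]
ee_rot: [[-0.942, 0.336, 0.003], [0.336, 0.942, 0.001], [-0.002, 0.002, -1.0]]
wrist_force: [1.9, 3.7, 5.6]
gripper_width: 0.29
grip_force: 41.0
```

```bash
python3 plan.py; python3 - <<'E'
from h import *
s=ctrl.state();d=np.array(s['tool_pos'][:2])-[.6079,.1867]; print(np.degrees(np.arctan2(d[1],d[0])),np.hypot(*d))
E
```

```text
at [0.6772 0.1763 0.1583] 160.35 F [1.9 3.7 5.6] w 0.29 q6 27.7 t 36.5
-8.558684394335717 0.07009472601718862
```

Force still only winding level (3–4 N); going on until the stop is felt.

Call:
carry_out --rows '[[[-0.001,-0.0038,0],0,0],[[-0.001,-0.0038,0],0,0],[[-0.001,-0.0038,0],0,0]]'

```text
time: 36.8
tool_pos: [0.6767, 0.1732, 0.1583]
ee_rot: [[-0.942, 0.336, 0.002], [0.336, 0.942, 0.001], [-0.002, 0.001, -1.0]]
wrist_force: [1.0, 3.9, 5.7]
gripper_width: 0.297
grip_force: 41.0
```

Call:
carry_out --rows '[[[-0.0012,-0.0038,0],0,0],[[-0.0012,-0.0038,0],0,0],[[-0.0012,-0.0038,0],0,0]]'

```text
time: 37.1
tool_pos: [0.6762, 0.1703, 0.1582]
ee_rot: [[-0.942, 0.336, 0.001], [0.336, 0.942, 0.001], [-0.001, 0.002, -1.0]]
wrist_force: [-0.1, 4.5, 5.9]
gripper_width: 0.29
grip_force: 41.0
```

```bash
python3 plan.py; python3 - <<'E'
from m2 import *
s=ctrl.state();d=np.array(s['tool_pos'][:2])-[.6079,.1867]; print(np.degrees(np.arctan2(d[1],d[0])),np.hypot(*d))
f,W=avgW(5,'side'); cv2.imwrite('pics/c5.png',cv2.convertScaleAbs(cv2.resize(f['color'][150:350,90:340,::-1],(750,600)),alpha=1.6))
E
```

```text
at [0.6762 0.1703 0.1582] 160.37 F [-0.1  4.5  5.9] w 0.29 q6 27.1 t 37.1
-13.508243977918356 0.07027283012906257
```

View pics/c5.png

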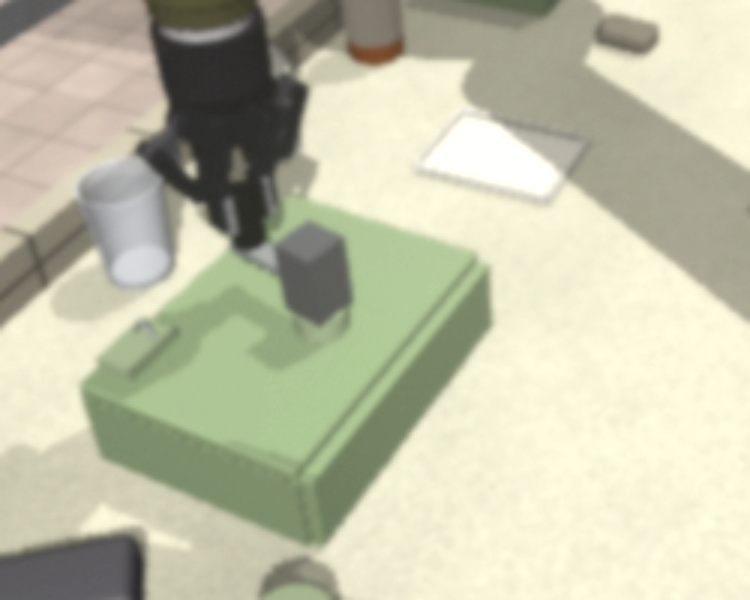

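The drawer front (390,400) is practically at the box front, but no stop felt yet.

Call:
carry_out --rows '[[[-0.0008,-0.0038,0],0,0],[[-0.0008,-0.0038,0],0,0],[[-0.0008,-0.0038,0],0,0]]'

```text
time: 37.65
tool_pos: [0.6759, 0.1687, 0.1582]
ee_rot: [[-0.942, 0.335, 0.002], [0.335, 0.942, 0.004], [-0.0, 0.004, -1.0]]
wrist_force: [0.1, 8.3, 4.7]
gripper_width: 0.288
grip_force: 41.1
```

Call:
carry_out --rows '[[[-0.0005,-0.0038,0],0,0],[[-0.0005,-0.0038,0],0,0],[[-0.0005,-0.0038,0],0,0]]'

```text
time: 37.95
tool_pos: [0.6754, 0.167, 0.1583]
ee_rot: [[-0.943, 0.334, 0.002], [0.334, 0.943, 0.006], [-0.0, 0.007, -1.0]]
wrist_force: [-0.5, 11.4, 4.5]
gripper_width: 0.294
grip_force: 41.2
```

```bash
cat > ang.py <<'E'
from h import *
s=ctrl.state();d=np.array(s['tool_pos'][:2])-[.6079,.1867]; print(np.degrees(np.arctan2(d[1],d[0])),np.hypot(*d),s['wrist_force'],s['tool_pos'])
E
python3 ang.py
```

```text
-16.233316856893797 0.07033896605217818 [-0.49617162 11.40539313  4.48462793] [0.67543464 0.16703678 0.15832835]
```

The stop is felt (11 N, motion lagging). One firmer push, then relax.

Call:
carry_out --rows '[[[0,-0.005,0],0,0],[[0,-0.008,0],0,0],[[0,-0.008,0],0,0],[[0,-0.008,0],0,0]]'

```text
time: 38.35
tool_pos: [0.6743, 0.1639, 0.1586]
ee_rot: [[-0.943, 0.332, 0.005], [0.332, 0.943, 0.012], [-0.001, 0.013, -1.0]]
wrist_force: [2.0, 19.1, 2.7]
gripper_width: 0.293
grip_force: 41.4
```

```bash
python3 ang.py; python3 - <<'E'
from m2 import *
f,W=avgW(5,'side'); P=W.reshape(-1,3); y=np.radians(-3.2); R2=np.array([[np.cos(y),np.sin(y)],[-np.sin(y),np.cos(y)]])
q=(P[:,:2]-[.6075,.1867])@R2.T
for lo,hi in((.02,.05),(.05,.068),(.074,.079)):
    m=(P[:,2]>lo)&(P[:,2]<hi)&(q[:,0]<-.04)&(q[:,0]>-.15)&(abs(q[:,1])<.11)
    print(lo,m.sum(),np.percentile(q[m,0]*1000,[2,10,50,90]).round(1) if m.sum() else '')
E
```

```text
-18.938813485793407 0.07018873072027629 [ 1.98516692 19.05552491  2.73696023] [0.67428911 0.16391967 0.15863431]
0.02 530 [-77.5 -77.2 -76.7 -76.2]
0.05 331 [-77.5 -77.1 -76.7 -76.2]
0.074 206 [-70.  -65.  -63.9 -47.3]
```

```bash
python3 - <<'E'
from m2 import *
y=np.radians(-3.2); R2=np.array([[np.cos(y),np.sin(y)],[-np.sin(y),np.cos(y)]])
for n,t in(('side0','side'),('top0','top')):
    W=world(dict(np.load('pics/%s.npz'%n))); P=W.reshape(-1,3); q=(P[:,:2]-[.6075,.1867])@R2.T
    for lo,hi in((.02,.05),(.05,.068)):
        m=(P[:,2]>lo)&(P[:,2]<hi)&(q[:,0]<-.19)&(q[:,0]>-.25)&(abs(q[:,1])<.10)
        print(n,lo,m.sum(),np.percentile(q[m,0]*1000,[2,10,50,90]).round(1) if m.sum() else '')
    m=(P[:,2]>.062)&(P[:,2]<.078)&(q[:,0]<-.19)&(q[:,0]>-.25)&(abs(q[:,1])<.10)
    print('rim',m.sum(),np.percentile(q[m,0]*1000,[2,10,50,90,98]).round(1))
E
```

```text
side0 0.02 348 [-225.3 -225.  -224.5 -223.9]
side0 0.05 218 [-225.4 -225.  -224.4 -223.9]
rim 520 [-225.1 -224.6 -220.8 -214.6 -213.3]
top0 0.02 95 [-212.  -211.6 -209.6 -207.6]
top0 0.05 65 [-223.  -217.5 -210.5 -208.4]
rim 366 [-224.  -223.1 -218.3 -213.4 -212.5]
```

Drawer front moved 147.8 mm, against 147.7 expected: fully shut. Backing off and releasing the grip.

Call:
carry_out --rows '[[[0,0.005,0],0,0],[[0,0.009,0],0,0],[[0,0.009,0],0,0.3],[[0,0.009,0],0,0.6],[[0,0.009,0],0,0.6]]'

```text
time: 39.1
tool_pos: [0.6747, 0.1633, 0.1565]
ee_rot: [[-0.942, 0.337, -0.001], [0.337, 0.942, -0.002], [0.001, -0.002, -1.0]]
wrist_force: [0.1, -0.7, -0.3]
gripper_width: 0.597
grip_force: 0.0
```

Call:
carry_out --rows '[[[0,0,-0.03],0,0.6],[[0,0,-0.07],0,0.6],[[0,0,-0.1],0,0.7],[[0,0,-0.1],0,0.7],[[0,0,-0.1],0,0.7]]'

```text
time: 39.6
tool_pos: [0.6753, 0.1632, 0.2372]
ee_rot: [[-0.941, 0.338, 0.0], [0.338, 0.941, -0.001], [-0.001, -0.001, -1.0]]
wrist_force: [0.7, -0.6, 0.4]
gripper_width: 0.702
grip_force: 0.0
```

```bash
cat > cr.py <<'E'
from m2 import *
import warnings; warnings.filterwarnings('ignore')
for cam in('top','side'):
    f,W=avgW(6,cam); P=W.reshape(-1,3)
    for n,c,r,lo,hi in(('knob',(.675,.166),.03,.168,.19),('hubtop',(.6075,.185),.035,.155,.17),('hubside',(.6075,.185),.035,.105,.155)):
        Q=P[(np.hypot(P[:,0]-c[0],P[:,1]-c[1])<r)&(P[:,2]>lo)&(P[:,2]<hi)]
        if len(Q)>8:
            a=cv2.minAreaRect((Q[:,:2]*1000).astype(np.float32)); print(cam,n,len(Q),np.round(a[0],1),np.round(a[1],1),round(a[2],1),np.median(Q[:,2]).round(4))
E
python3 cr.py; python3 plan.py .6079 .1867 .23 162
```

```text
top knob 87 [677.6 160.8] [22.7 41. ] 17.9 0.1774
top hubtop 22 [616.4 170.1] [13.1 12.6] 76.6 0.1612
top hubside 66 [618.8 169.4] [51.5 15.3] 17.8 0.127
side knob 102 [675.1 172.2] [24.9 23. ] 78.7 0.1778
side hubtop 231 [607.7 186.8] [36.1 36.9] 77.4 0.1617
side hubside 410 [610. 195.] [57.2 32.4] 13.4 0.1305
at [0.675  0.1639 0.2373] 160.32 F [-0.2 -0.2  0.4] w 0.696 q6 26.7 t 40.2
-> [  0.6079   0.1867   0.23   162.    ] rows 1.4
   [0.0886, -0.0014, 0.0091] -0.0187
```

Call:
carry_out --rows '[[[0.045,0,0],-0.04,0.75],[[0.0886,-0.0012,0.005],-0.081,0.75],[[0.0886,-0.0012,0.005],-0.081,0.75],[[0.0886,-0.0012,0.005],-0.081,0.75]]' --grip_force 70

```text
time: 40.6
tool_pos: [0.6075, 0.1872, 0.2339]
ee_rot: [[-0.977, 0.214, 0.001], [0.214, 0.977, -0.0], [-0.001, -0.0, -1.0]]
wrist_force: [0.2, 0.2, 0.8]
gripper_width: 0.751
grip_force: 0.0
```

```bash
python3 plan.py .6077 .1866 .144 167.6
```

```text
at [0.6075 0.1872 0.2339] 167.64 F [0.2 0.2 0.8] w 0.751 q6 22.3 t 40.6
-> [6.077e-01 1.866e-01 1.440e-01 1.676e+02] rows 1.8
   [-0.0004, -0.0007, 0.1123] 0.0004
```

Call:
carry_out --rows '[[[-0.0003,-0.0005,0.05],0,0.75],[[-0.0003,-0.0005,0.09],0,0.75],[[-0.0003,-0.0005,0.1123],0,0.75],[[-0.0003,-0.0005,0.1123],0,0.75],[[-0.0003,-0.0005,0.1123],0,0.4]]'

```text
time: 41.1
tool_pos: [0.6093, 0.1861, 0.144]
ee_rot: [[-0.976, 0.216, 0.001], [0.216, 0.976, -0.0], [-0.001, 0.0, -1.0]]
wrist_force: [0.5, 0.6, 1.2]
gripper_width: 0.595
grip_force: 0.0
```

Call:
carry_out --rows '[[[0,0,0],0,0.2],[[0,0,0],0,0],[[0,0,0],0,0],[[0,0,0],0,0],[[0,0,0],0,0]]'

```text
time: 41.6
tool_pos: [0.6097, 0.1865, 0.1455]
ee_rot: [[-0.977, 0.215, 0.004], [0.215, 0.977, 0.0], [-0.004, 0.001, -1.0]]
wrist_force: [1.2, -1.3, 6.3]
gripper_width: 0.413
grip_force: 70.9
```

Call:
carry_out --rows '[[[0,0,-0.01],0,0],[[0,0,-0.025],0,0],[[0,0,-0.05],0,0],[[0,0,-0.08],0,0],[[0,0,-0.115],0,0]]'

```text
time: 42.1
tool_pos: [0.6067, 0.1863, 0.2348]
ee_rot: [[-0.977, 0.215, -0.004], [0.215, 0.977, -0.001], [0.004, -0.001, -1.0]]
wrist_force: [-0.2, 0.8, -2.5]
gripper_width: 0.406
grip_force: 71.3
```

Call:
carry_out --rows '[[[0,0,0],0,0],[[0,0,0],0,0]]'

```text
time: 42.3
tool_pos: [0.6079, 0.1865, 0.2352]
ee_rot: [[-0.977, 0.215, -0.0], [0.215, 0.977, -0.0], [0.0, -0.0, -1.0]]
wrist_force: [-0.1, -0.8, -3.0]
gripper_width: 0.406
grip_force: 71.5
```

```bash
python3 - <<'E'
from m2 import *
f,W=avgW(3,'side'); cv2.imwrite('pics/c6.png',cv2.convertScaleAbs(cv2.resize(f['color'][120:350,90:340,::-1],(500,460)),alpha=1.6))
E
python3 plan.py .5955 -.178 .236 201.2
```

```text
at [0.607  0.1862 0.2334] 167.61 F [ 0.7  0.2 -2.4] w 0.411 q6 22.2 t 42.5
-> [ 5.955e-01 -1.780e-01  2.360e-01  2.012e+02] rows 7.3
   [-0.0418, -0.2239, -0.0014] -0.1866
   [0.0246, -0.2264, -0.0016] -0.1866
```

View pics/c6.png

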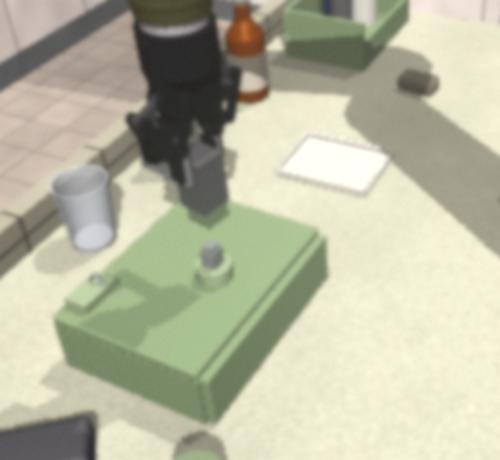

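The crank is off (205,175) and the drawer stays shut. Back to the tray.

Call:
carry_out --rows '[[[-0.0418,-0.2239,0],-0.1866,0],[[-0.0418,-0.2239,0],-0.1866,0],[[-0.0418,-0.2239,0],-0.1866,0],[[-0.0418,-0.2239,0],-0.1866,0],[[-0.0418,-0.2239,0],-0.1866,0]]'

```text
time: 42.95
tool_pos: [0.6015, -0.0003, 0.2339]
ee_rot: [[-0.997, -0.071, -0.003], [-0.071, 0.997, -0.001], [0.003, -0.001, -1.0]]
wrist_force: [0.4, 0.9, -2.1]
gripper_width: 0.409
grip_force: 71.6
```

Call:
carry_out --rows '[[[0.0246,-0.2264,0],-0.1866,0],[[0.0246,-0.2264,0],-0.1866,0],[[0.0246,-0.2264,0],-0.1866,0],[[0.0246,-0.2264,0],-0.1866,0],[[0.0246,-0.2264,0],-0.1866,0]]'

```text
time: 43.45
tool_pos: [0.596, -0.182, 0.2338]
ee_rot: [[-0.934, -0.356, -0.002], [-0.356, 0.934, -0.001], [0.002, 0.0, -1.0]]
wrist_force: [-0.3, 0.5, -3.3]
gripper_width: 0.407
grip_force: 71.8
```

Call:
carry_out --rows '[[[0,0,0],0,0],[[0,0,0],0,0]]'

```text
time: 43.65
tool_pos: [0.5963, -0.1764, 0.2347]
ee_rot: [[-0.932, -0.363, -0.002], [-0.363, 0.932, 0.001], [0.001, 0.002, -1.0]]
wrist_force: [0.7, 0.2, -1.9]
gripper_width: 0.408
grip_force: 71.8
```

```bash
python3 plan.py .5955 -.178 .051 201.2
```

```text
at [ 0.5963 -0.1764  0.2347] 201.26 F [ 0.7  0.2 -1.9] w 0.408 q6 -45.1 t 43.6
-> [ 5.955e-01 -1.780e-01  5.100e-02  2.012e+02] rows 3.7
   [0.0014, -0.0019, 0.2297] 0.0006
```

Call:
carry_out --rows '[[[0,-0.001,0.06],0,0],[[0,-0.001,0.12],0,0],[[0,-0.001,0.18],0,0],[[0,-0.001,0.21],0,0],[[0,-0.001,0.228],0,0]]'

```text
time: 44.15
tool_pos: [0.5949, -0.1753, 0.0497]
ee_rot: [[-0.931, -0.364, -0.005], [-0.364, 0.931, 0.002], [0.004, 0.004, -1.0]]
wrist_force: [-0.1, 0.1, -2.3]
gripper_width: 0.415
grip_force: 71.7
```

Call:
carry_out --rows '[[[0,0,0],0,0],[[0,0,0.002],0,0],[[0,0,0.003],0,0],[[0,0,0.003],0,0]]'

```text
time: 44.55
tool_pos: [0.5974, -0.1782, 0.0514]
ee_rot: [[-0.932, -0.362, 0.001], [-0.362, 0.932, -0.0], [-0.001, -0.001, -1.0]]
wrist_force: [-0.5, -0.6, -1.9]
gripper_width: 0.41
grip_force: 72.8
```

```bash
python3 plan.py
```

```text
at [ 0.5974 -0.1782  0.0514] 201.24 F [-0.5 -0.6 -1.9] w 0.41 q6 -45.2 t 44.5
```

Call:
carry_out --rows '[[[0,0,0.0025],0,0],[[0,0,0.0025],0,0],[[0,0,0.0025],0,0.6],[[0,0,0.0025],0,0.75],[[0,0,0.0025],0,0.75]]'

```text
time: 45.05
tool_pos: [0.5971, -0.1788, 0.0491]
ee_rot: [[-0.932, -0.361, 0.001], [-0.361, 0.932, -0.0], [-0.0, -0.001, -1.0]]
wrist_force: [-0.2, 0.3, -0.6]
gripper_width: 0.751
grip_force: 0.0
```

Call:
carry_out --rows '[[[0,0,-0.03],0,0.75],[[0,0,-0.09],0,0.75],[[0,0,-0.15],0,0.75],[[0,0,-0.18],0,0.75],[[0,0,-0.18],0,0.75]]'

```text
time: 45.55
tool_pos: [0.5994, -0.1797, 0.1982]
ee_rot: [[-0.932, -0.362, 0.008], [-0.362, 0.932, -0.004], [-0.006, -0.007, -1.0]]
wrist_force: [0.8, -0.9, 0.8]
gripper_width: 0.751
grip_force: 0.0
```

```bash
python3 - <<'E' 2>/dev/null
from m2 import *
f,W=avgW(6)
for n,b,lo,hi in [('cap',(108,195,140,225),.06,.08),('spig',(190,150,220,180),.09,.105),('tip',(190,150,220,180),.1255,.14),('knob',(325,138,348,163),.065,.1)]:
    print(n,*comp(W,b,lo,hi) or [])
g,V=avgW(6,'side'); P=V.reshape(-1,3)
for n,c,r,lo,hi in(('captop',(.494,.408),.045,.065,.08),('knob',(.66,-.152),.03,.078,.095),('hub',(.595,-.177),.035,.06,.075),('tip',(.6079,.1867),.02,.1255,.14),('spig',(.6079,.1867),.03,.096,.105)):
    Q=P[(np.hypot(P[:,0]-c[0],P[:,1]-c[1])<r)&(P[:,2]>lo)&(P[:,2]<hi)]
    if len(Q)>5: a=cv2.minAreaRect((Q[:,:2]*1000).astype(np.float32)); print('side',n,len(Q),np.round(a[0],1),np.round(a[1],1),round(a[2],1),np.median(Q[:,2]).round(4))
cv2.imwrite('pics/c7.png',cv2.convertScaleAbs(np.hstack([cv2.resize(g['color'][120:320,180:380,::-1],(400,400)),cv2.resize(f['color'][100:300,90:290,::-1],(400,400))]),alpha=1.6))
E
python3 plan.py .4938 .408 .20 180
```

```text
cap 357 c [493.6 406.6] mean [493.5 405.4] size [52.4 52.1] yaw 89.8 z 70.8
spig 151 c [607.4 184.1] mean [605.3 181.3] size [41.  39.5] yaw 45.4 z 99.2
tip 24 c [608.  183.3] mean [607.3 183. ] size [12.3 12.1] yaw 80.1 z 127.2
knob 61 c [ 662.  -153.5] mean [ 660.3 -153.1] size [24.6 16. ] yaw -36.9 z 81.9
side captop 678 [492.9 410.5] [52.5 52.8] 8.6 0.0716
side knob 41 [ 658.8 -151.4] [24.  20.2] 28.5 0.0822
side hub 102 [ 595.8 -179.8] [33.3 38.2] 23.0 0.0658
side tip 29 [607.  186.9] [12.8 12.9] 86.2 0.1277
side spig 132 [604.6 189.7] [39.9 33.2] 43.5 0.0998
at [ 0.5967 -0.1785  0.1923] 201.2 F [ 0.9  0.3 -0.9] w 0.752 q6 -45.2 t 46.1
-> [  0.4938   0.408    0.2    180.    ] rows 11.9
   [-0.0484, 0.2434, -0.0031] 0.0785
   [-0.0181, 0.2475, -0.0032] 0.0785
   [0.0125, 0.2478, -0.0032] 0.0785
```

View pics/c7.png

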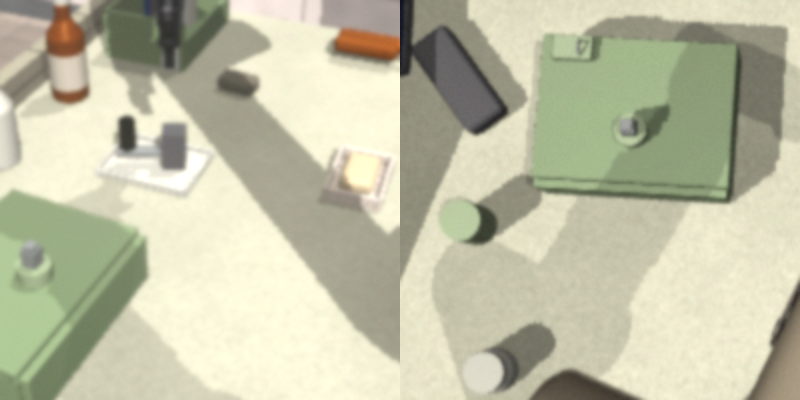

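The crank stands in the tray (left crop 150,150), the drawer is shut (right crop). Cap and shaft agree between the two cameras (relative 114, -223 mm), giving the cap at (0.494, 0.410) in the robot frame.

Call:
carry_out --rows '[[[-0.0484,0.2434,-0.003],0.0785,1],[[-0.0484,0.2434,-0.003],0.0785,1],[[-0.0484,0.2434,-0.003],0.0785,1],[[-0.0484,0.2434,-0.003],0.0785,1],[[-0.0484,0.2434,-0.003],0.0785,1]]' --grip_force 40

```text
time: 46.65
tool_pos: [0.5609, 0.0223, 0.1955]
ee_rot: [[-0.968, -0.251, -0.001], [-0.251, 0.968, 0.002], [0.0, 0.002, -1.0]]
wrist_force: [0.6, 0.2, 0.9]
gripper_width: 1.0
grip_force: 0.0
```

Call:
carry_out --rows '[[[-0.0181,0.2475,-0.003],0.0785,1],[[-0.0181,0.2475,-0.003],0.0785,1],[[-0.0181,0.2475,-0.003],0.0785,1],[[-0.0181,0.2475,-0.003],0.0785,1],[[-0.0181,0.2475,-0.003],0.0785,1]]'

```text
time: 47.15
tool_pos: [0.5272, 0.2173, 0.1977]
ee_rot: [[-0.992, -0.13, 0.0], [-0.13, 0.992, 0.002], [-0.0, 0.001, -1.0]]
wrist_force: [-0.0, -0.9, -0.4]
gripper_width: 1.002
grip_force: 0.0
```

Call:
carry_out --rows '[[[0.0125,0.249,-0.003],0.0785,1],[[0.0125,0.249,-0.003],0.0785,1],[[0.0125,0.249,-0.003],0.0785,1],[[0.0125,0.249,-0.003],0.0785,1],[[0.0125,0.249,-0.003],0.0785,1]]'

```text
time: 47.65
tool_pos: [0.493, 0.4134, 0.1993]
ee_rot: [[-1.0, -0.006, 0.0], [-0.006, 1.0, 0.002], [-0.0, 0.002, -1.0]]
wrist_force: [-0.2, -0.3, -0.1]
gripper_width: 1.001
grip_force: 0.0
```

Call:
carry_out --rows '[[[0,0,0],0,1],[[0,0,0],0,1]]'

```text
time: 47.85
tool_pos: [0.4945, 0.4075, 0.1997]
ee_rot: [[-1.0, 0.001, -0.0], [0.001, 1.0, -0.001], [0.0, -0.001, -1.0]]
wrist_force: [-0.9, 0.3, 0.6]
gripper_width: 1.002
grip_force: 0.0
```

```bash
python3 plan.py .4938 .4098 .05 180
```

```text
at [0.4945 0.4075 0.1997] 179.92 F [-0.9  0.3  0.6] w 1.002 q6 32.4 t 47.9
-> [4.938e-01 4.098e-01 5.000e-02 1.800e+02] rows 3.0
   [0.0008, 0.003, 0.1871] -0.0008
```

Call:
carry_out --rows '[[[0.0005,0.0022,0.06],0,1],[[0.0005,0.0022,0.12],0,1],[[0.0005,0.0022,0.17],0,1],[[0.0005,0.0022,0.187],0,1],[[0.0005,0.0022,0.187],0,1]]'

```text
time: 48.35
tool_pos: [0.4927, 0.4083, 0.0484]
ee_rot: [[-1.0, 0.002, -0.004], [0.002, 1.0, -0.003], [0.004, -0.003, -1.0]]
wrist_force: [0.0, 0.4, 0.5]
gripper_width: 1.0
grip_force: 0.0
```

Call:
carry_out --rows '[[[0,0,0],0,0.8],[[0,0,0],0,0.7],[[0,0,0],0,0.4],[[0,0,0],0,0.4],[[0,0,0],0,0.4]]'

```text
time: 48.85
tool_pos: [0.4955, 0.4116, 0.0535]
ee_rot: [[-1.0, 0.0, 0.005], [0.0, 1.0, 0.002], [-0.005, 0.002, -1.0]]
wrist_force: [1.0, -1.4, 6.0]
gripper_width: 0.623
grip_force: 42.3
```

Call:
carry_out --rows '[[[0,0,-0.06],0,0.4],[[0,0,-0.12],0,0.4],[[0,0,-0.17],0,0.4],[[0,0,-0.2],0,0.4],[[0,0,-0.2],0,0.4]]'

```text
time: 49.35
tool_pos: [0.4957, 0.4124, 0.2167]
ee_rot: [[-1.0, -0.0, 0.009], [-0.0, 1.0, 0.006], [-0.009, 0.006, -1.0]]
wrist_force: [0.6, 0.7, -1.1]
gripper_width: 0.618
grip_force: 42.8
```

Call:
carry_out --rows '[[[0,0,0],0,0.4],[[0,0,0],0,0.4]]'

```text
time: 49.55
tool_pos: [0.4927, 0.4103, 0.2089]
ee_rot: [[-1.0, -0.0, -0.002], [-0.0, 1.0, -0.001], [0.002, -0.001, -1.0]]
wrist_force: [-0.1, -0.2, -2.0]
gripper_width: 0.617
grip_force: 42.8
```

```bash
python3 plan.py .6079 .1867 .21 180
```

```text
at [0.4927 0.4103 0.2089] 180.01 F [-0.1 -0.2 -2. ] w 0.617 q6 32.6 t 49.5
-> [  0.6079   0.1867   0.21   180.    ] rows 5.0
   [-0.072, -0.1398, -0.0006] 0.0
   [-0.072, -0.1398, -0.0007] 0.0
```

Call:
carry_out --rows '[[[-0.072,-0.1398,0],0,0.4],[[-0.072,-0.1398,0],0,0.4],[[-0.072,-0.1398,0],0,0.4],[[-0.072,-0.1398,0],0,0.4]]'

```text
time: 49.95
tool_pos: [0.5519, 0.2953, 0.2081]
ee_rot: [[-1.0, 0.005, -0.003], [0.005, 1.0, -0.002], [0.003, -0.002, -1.0]]
wrist_force: [-1.1, 1.1, -1.7]
gripper_width: 0.619
grip_force: 42.8
```

Call:
carry_out --rows '[[[-0.072,-0.1398,0],0,0.4],[[-0.072,-0.1398,0],0,0.4],[[-0.072,-0.1398,0],0,0.4],[[-0.072,-0.1398,0],0,0.4],[[-0.072,-0.1398,0],0,0.4]]'

```text
time: 50.45
tool_pos: [0.6079, 0.1872, 0.2088]
ee_rot: [[-1.0, 0.001, -0.003], [0.001, 1.0, 0.0], [0.003, 0.0, -1.0]]
wrist_force: [-0.3, -0.2, -1.5]
gripper_width: 0.616
grip_force: 42.8
```

Call:
carry_out --rows '[[[0,0,0],0,0.4],[[0,0,0],0,0.4]]'

```text
time: 50.65
tool_pos: [0.6078, 0.1886, 0.21]
ee_rot: [[-1.0, -0.002, -0.001], [-0.002, 1.0, 0.0], [0.001, 0.0, -1.0]]
wrist_force: [-0.1, 0.1, -0.4]
gripper_width: 0.62
grip_force: 42.8
```

```bash
python3 plan.py .6079 .1867 .165 180;  python3 - <<'E' 2>/dev/null
from m2 import *
from scipy.optimize import least_squares
g,V=avgW(8,'side'); P=V.reshape(-1,3); c=np.array([.6079,.1867])
for n,lo,hi,r in(('cap',.158,.175,27),('spig',.083,.097,21)):
    Q=P[(np.hypot(*(P[:,:2]-c).T)<.04)&(P[:,2]>lo)&(P[:,2]<hi)][:,:2]*1000
    s=least_squares(lambda v:np.hypot(*(Q-v).T)-r,c*1000-[3,3],loss='soft_l1'); print(n,len(Q),s.x.round(1),np.abs(s.fun).mean().round(2))
Q=P[(np.hypot(*(P[:,:2]-c).T)<.035)&(P[:,2]>.135)]; print('zmin',np.percentile(Q[:,2],[.5,2,5]))
s=ctrl.state();print(s['tool_pos'])
E
```

```text
at [0.6078 0.1886 0.21  ] 180.12 F [-0.1  0.1 -0.4] w 0.62 q6 9.9 t 50.6
-> [6.079e-01 1.867e-01 1.650e-01 1.800e+02] rows 0.9
   [-0.0002, -0.0023, 0.0563] 0.0013
cap 155 [606.3 187.1] 0.32
spig 85 [607.9 186. ] 0.32
zmin [0.15904654 0.16280648 0.17084494]
[0.60861051 0.18727041 0.21042291]
```

Call:
carry_out --rows '[[[-0.0018,-0.0013,0.01],0,0.4],[[-0.0018,-0.0013,0.025],0,0.4],[[-0.0018,-0.0013,0.04],0,0.4],[[-0.0018,-0.0013,0.055],0,0.4],[[-0.0018,-0.0013,0.06],0,0.4]]'

```text
time: 51.55
tool_pos: [0.6088, 0.1857, 0.1597]
ee_rot: [[-1.0, 0.0, -0.004], [0.0, 1.0, -0.001], [0.004, -0.001, -1.0]]
wrist_force: [-0.7, 0.9, -1.8]
gripper_width: 0.62
grip_force: 42.8
```

Call:
carry_out --rows '[[[0,0,0.006],0,0.4],[[0,0,0.012],0,0.4],[[0,0,0.018],0,0.4],[[0,0,0.018],0,0.4]]'

```text
time: 51.95
tool_pos: [0.6098, 0.186, 0.1473]
ee_rot: [[-1.0, -0.0, -0.001], [-0.0, 1.0, -0.0], [0.001, -0.0, -1.0]]
wrist_force: [1.1, 0.0, -1.4]
gripper_width: 0.622
grip_force: 42.8
```

```bash
python3 plan.py .6087 .1865 .133 180
```

```text
at [0.6098 0.186  0.1473] 180.0 F [ 1.1  0.  -1.4] w 0.622 q6 9.8 t 52.0
-> [6.087e-01 1.865e-01 1.330e-01 1.800e+02] rows 0.3
   [0.0014, 0.0006, 0.0179] 0.0
```

Over the spigot with no contact force. Lowering until it rests on the roof.

Call:
carry_out --rows '[[[0,0,0.006],0,0.4],[[0,0,0.012],0,0.4],[[0,0,0.018],0,0.4],[[0,0,0.02],0,0.4],[[0,0,0.02],0,0.4]]'

```text
time: 52.45
tool_pos: [0.6102, 0.186, 0.1336]
ee_rot: [[-1.0, -0.0, 0.002], [-0.0, 1.0, 0.0], [-0.002, 0.0, -1.0]]
wrist_force: [-3.7, -0.5, 9.0]
gripper_width: 0.619
grip_force: 43.5
```

Call:
carry_out --rows '[[[0,0,0],0,0.4],[[0,0,0],0,0.7],[[0,0,0],0,0.9],[[0,0,0],0,1],[[0,0,0],0,1]]'

```text
time: 52.95
tool_pos: [0.61, 0.186, 0.1316]
ee_rot: [[-1.0, 0.0, -0.0], [0.0, 1.0, -0.0], [0.0, -0.0, -1.0]]
wrist_force: [-0.5, 0.0, -0.6]
gripper_width: 0.998
grip_force: 0.0
```

Call:
carry_out --rows '[[[0,0,-0.03],0,1],[[0,0,-0.07],0,1],[[0,0,-0.09],0,1],[[0,0,-0.09],0,0],[[0,0,-0.09],0,0]]'

```text
time: 53.45
tool_pos: [0.6101, 0.186, 0.2034]
ee_rot: [[-1.0, 0.0, 0.0], [0.0, 1.0, -0.0], [-0.0, -0.0, -1.0]]
wrist_force: [0.5, 0.3, -0.8]
gripper_width: 0.692
grip_force: 0.0
```

Call:
carry_out --rows '[[[0,0,0],0,0],[[0,0,0],0,0],[[0,0,0],0,0],[[0,0,0],0,0]]'

```text
time: 53.85
tool_pos: [0.6098, 0.186, 0.2033]
ee_rot: [[-1.0, 0.0, -0.001], [0.0, 1.0, -0.0], [0.001, -0.0, -1.0]]
wrist_force: [0.4, 0.0, -0.0]
gripper_width: 0.005
grip_force: 0.0
```

```bash
python3 plan.py; python3 - <<'E' 2>/dev/null
from m2 import *
g,V=avgW(6,'side'); P=V.reshape(-1,3)
Q=P[(np.hypot(P[:,0]-.6079,P[:,1]-.1867)<.04)&(P[:,2]>.14)&(P[:,2]<.175)]; a=cv2.minAreaRect((Q[:,:2]*1000).astype(np.float32)); print(len(Q),a,np.percentile(Q[:,2],[10,50,90]))
E
```

```text
at [0.6098 0.186  0.2033] 180.0 F [ 0.4  0.  -0. ] w 0.005 q6 9.8 t 53.9
401 ((607.3566284179688, 185.5097198486328), (51.80192565917969, 53.45077896118164), 15.649595260620117) [0.14441279 0.15160162 0.15226671]
```

Cap top at 152 mm, i.e. fully down. A light press from above to be sure, then retreat and check.

Call:
carry_out --rows '[[[0.0025,0,0.03],0,0],[[0.0025,0,0.045],0,0],[[0.0025,0,0.05],0,0],[[0.0025,0,0.053],0,0],[[0.0025,0,0.053],0,0]]'

```text
time: 54.65
tool_pos: [0.6078, 0.186, 0.1634]
ee_rot: [[-1.0, -0.0, 0.001], [-0.0, 1.0, -0.0], [-0.001, -0.0, -1.0]]
wrist_force: [-3.6, -0.6, 8.3]
gripper_width: 0.001
grip_force: 4.3
```

Call:
carry_out --rows '[[[0,0,-0.05],0,0],[[0,0,-0.1],0,0],[[0.1,-0.1,-0.15],0,0.3],[[0.15,-0.2,-0.15],0,0.5],[[0.15,-0.25,-0.15],0,0.5]]'

```text
time: 55.15
tool_pos: [0.5249, 0.0665, 0.2728]
ee_rot: [[-1.0, -0.002, 0.002], [-0.002, 1.0, -0.0], [-0.002, -0.0, -1.0]]
wrist_force: [-0.2, -1.1, -0.6]
gripper_width: 0.487
grip_force: 0.0
```

```bash
python3 - <<'E' 2>/dev/null
from m2 import *
f,W=avgW(5);g,V=avgW(5,'side')
for n,X in(('top',W),('side',V)):
    P=X.reshape(-1,3);Q=P[(np.hypot(P[:,0]-.6079,P[:,1]-.1867)<.04)&(P[:,2]>.14)&(P[:,2]<.175)]
    if len(Q)>5: print(n,len(Q),cv2.minAreaRect((Q[:,:2]*1000).astype(np.float32)),np.percentile(Q[:,2],[10,50,90]))
cv2.imwrite('pics/c8.png',cv2.convertScaleAbs(np.hstack([cv2.resize(f['color'][...,::-1],(400,300)),cv2.resize(g['color'][...,::-1],(400,300))]),alpha=1.5))
E
python3 plan.py
```

```text
side 400 ((607.5448608398438, 186.3576202392578), (53.304866790771484, 52.47084426879883), 88.16826629638672) [0.14492914 0.15159604 0.15238245]
at [0.5262 0.0678 0.2709] 180.09 F [-0.3  0.3 -0.6] w 0.497 q6 -1.4 t 55.6
```

View pics/c8.png

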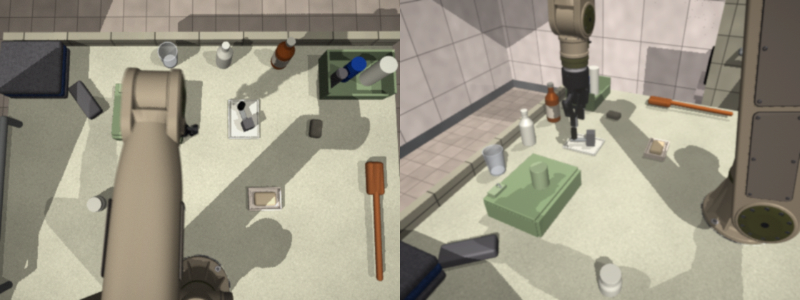

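The pictures show the cap down on the spigot, the drawer shut, the crank in its tray, and no toiletries left out. The dish, pumice and jar are where they were. Handing in.

```bash
python3 -c "
from plant import ticket; print(ticket.job_done())"
```

```text
the job is handed in; nothing more can be done
None
```

Job handed in (no verdict came back): clipper, comb and brush are in the drawer (no tube was out), the drawer is wound fully shut, the crank stands in its tray and the cap is fully down on the spigot.

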